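# Change over the nougat batch

### The arm

A 6-joint arm with a two-finger parallel gripper is mounted at the origin on the work surface. World frame = base frame: x ahead of the robot, y to its left, z up, the work surface at z = 0. Lengths are in m, angles in rad, forces in N, time in s.
With the tool pointing down it reaches from about 0.375 to 0.9 m from the base axis. Payload 3.1 kg.
Tool frame: the origin (TCP) lies at the very end of the fingers, on their centre line; the grasp point (between the pads) lies 19 mm behind it; x points along the fingers, y is the direction in which the jaws open and shut, and the axes are right-handed (so a half turn about x gives the same grasp; the last joint's range is limited). The gripper opens to 85 mm and grips with 20 to 120 N. Pads are 22 mm wide; open, the fingers measure 114 mm over their backs; the gripper's body (76 mm by 85 mm) begins 54 mm behind the grasp point. The pads swing forward as they close: fully open they stand 13 mm farther back than shut.
Start: joints at [-1.351, 0.527, 1.433, -0, 1.181, -0.178], TCP at [0.243, -0.576, 0.194] pointing down, gripper open.
Joint ranges: [-3.08, 3.08], [-0.75, 2.2], [0.22, 2.44], [-1.43, 4.57], [0, 2.65], [-2.85, 2.85]. Speed limits (rad/s): [2.79, 2.79, 3.14, 3.14, 3.14, 3.14].

### API

Orientations are given as a unit quaternion [x, y, z, w].
In Python, from station import manip gives the robot as it stands.
- The arm moves only by the shell command python3 -m jog 'ROWS' [FORCE]. ROWS is a JSON object of lists of equal length, an entry for each row: "linear": the shift along the tool's x, y, z in cm, a list of three; "twist": the turn about the tool's x in rad; "claw": the opening, from -1 (shut) to 1 (fully open). A call has 1 to 20 rows; each row is the pose to reach, as a shift and turn from the pose commanded when the call began, along the tool's axes at that moment; what a row does not reach only later rows make up. A row lasts 1/12 s, in which the tool goes at most 41.7 mm and 7.16 degrees, less where a joint would pass 70% of its speed; a pose out of reach is approached as far as the arm can. A call with a gripper value outside its range is refused whole. The fingers move at their own pace and stop on an object; FORCE is the grip in N (left out, the last holds). Time passes only in rows, so rows that repeat a pose let the fingers close. It gives the time, the measured TCP pose, the force and the opening at its end, in the units of the state.
- manip.sense(): the state, without advancing time (a new reading comes with each control period).
- manip.snapshot(name): name is "scene" or "side" or "wrist"; returns a dict with "pixels" (400x640x3 uint8, red, green, blue), "camera_matrix" (3x3 intrinsics, pixels), "R" (3x3) and "t" (3): a world point X has camera coordinates R X + t. Camera axes: x right, y down, z forward; pixel columns grow to the right and rows downward; lengths in m; the calibration is good to about 2 mm. A picture is of the moment at which its call begins. There is no depth.
- manip.sign_off(): hands the job in, once; it reports no verdict.
The state is a dict: "t": time; "q": joint angles; "qd": joint speeds; "tau": joint torques, N m; "tcp_pos": TCP position; "tool_rot": TCP orientation; "force": force on the tool from outside, world axes, zero at the start; "ft_torque": the same for the moment, N m; "finger_gap": opening from 0.0 (shut) to 1.0 (fully open).
Only numpy, scipy, OpenCV 4.12 (cv2) and the standard library are available. Lean on these libraries where they do the work, as an engineer would, in place of code of your own. Each camera call takes 0.05 s, during which the arm holds its last target.

### The job

Change over the batch: swing the steel pan over by its handle so that all five nougat pieces end up lying in the baking tin in front of it, and swing the empty pan fully back upright. Then open the canister for the next batch: its twist cap may unlock clockwise or anticlockwise, so feel which way it turns, lift it off and finish still holding it level in the air, some 8 cm or more above its place, with nothing else carrying it. Leave the other things on the table where they are.

Things in the scene. Friction and masses are not known exactly. Their poses are not given: they have to be found in the camera images.
- stand: Fixed dark steel stand, 160 x 190 mm foot, with two side cheeks (outer faces 84 mm either side of the middle) that carry the pan's hinge and a sloping apron from under the pan's lip to over the tin's rim. Origin on the table right under the middle of the hinge line; its x axis points the way the pan tips (to the tin), its y axis runs along the hinge, z up. It does not move.
- pan_hinge (a point): Middle of the pan's hinge line, 130 mm above the table; same axes as the stand. The line runs along the stand's y axis, at the front lip of the pan.
- pan (a joint): Tilt of the pan in rad: 0 standing upright against its stop, growing as the mouth tips forward to the stand's +x, up to the stop at 2.2 (mouth facing down and forward). A stiff hinge: it stays wherever it is left and takes about 5 to 10 N at the handle. Above about 2 all pieces slide out.
- pan_handle (a point): Middle of the pan's handle: a round bar 12 mm thick, 100 mm long, parallel to the hinge line and 90 mm from it, beside the pan, 145 mm to the stand's -y side. Its arm (at 92 mm) leans 50 degrees back (to the stand's -x) from vertical when upright, 76 forward at 2.2 rad. Nothing within 40 mm along the bar; it can turn between the fingers, so the gripper may point down all the way round.
- pan_mouth (a point): Centre of the pan's open mouth (steel pan, 116 mm across at the mouth, 70 mm deep, 4 mm wall), 62 mm behind the hinge line when upright; it turns with the pan.
- tin: Fixed shallow baking tin, 240 (its x) x 260 (its y) x 45 mm high, 4 mm wall, in front of the pan, where the pieces fall when the pan is tipped. Origin at the centre of its underside.
- piece0_mid (a point): Centre of a nougat piece, 20 x 20 x 18 mm, 15 g, lying in the pan at first.
- piece1_mid (a point): Centre of a nougat piece, 20 x 20 x 18 mm, 15 g, lying in the pan at first.
- piece2_mid (a point): Centre of a nougat piece, 20 x 20 x 18 mm, 15 g, lying in the pan at first.
- piece3_mid (a point): Centre of a nougat piece, 20 x 20 x 18 mm, 15 g, lying in the pan at first.
- piece4_mid (a point): Centre of a nougat piece, 20 x 20 x 18 mm, 15 g, lying in the pan at first.
- canister_rim (a point): Centre of the rim of the neck of a fixed aluminium canister (136 mm across, shoulder 100 mm above the table, neck 63 mm across with its rim at 130 mm); x, y are the canister's axes, z up. The canister does not move.
- cap_grip (a point): Centre of the round upright knob on top of the loose steel twist cap (about 160 g). The knob is 32 mm across and 36 mm high, and stands on a flat disc 92 mm across, 8 mm thick, with a 25 mm skirt below. With the cap on, this point is 26 mm above the rim, and always 18 mm above the disc's upper face. z along the knob; the cap looks the same from all sides.
- bowl: Bystander: white ceramic bowl, 110 across, 50 high; sizes in mm; to be left alone.
- jar: Bystander: glass jar with steel lid, 64 across, 100 high; sizes in mm; to be left alone.
- scraper: Bystander: wooden-handled spatula lying flat; sizes in mm; to be left alone.
- rollpin: Bystander: small rolling pin, 200 long, 40 thick, lying; sizes in mm; to be left alone.
- mug: Bystander: white mug, 76 across, 85 high; sizes in mm; to be left alone.
- slab: Bystander: uncut slab of nougat, 70 x 45 x 30; sizes in mm; to be left alone.
- cutter: Bystander: steel ring cutter, 52 across, 35 high; sizes in mm; to be left alone.
- cap: The cap as a whole; origin 26 mm below cap_grip, same axes. Two lugs inside lock it. Which way it unlocks differs each time and cannot be seen: the wrong way it stops hard within 0.2 rad (the knob then slips in the fingers), the right way it turns easily, is free from about 0.9 rad and stops at about 1.3; so 1.08 rad (62 degrees) from where it first sits is best. Then it lifts straight off, clear after 30 mm.
- canister: The canister as a whole; origin on the table under the middle of its neck, same axes as canister_rim.
Things that resemble listed ones, but are neither listed nor needed, are in the scene too. What is shaped like the cap but turquoise or yellow is not meant. Of the things that look like the canister, the larger one is meant.

How it is judged:
By the outcome, as a careful person would: the job done as asked, in the order asked, and still so for the second after the job is handed in, while the arm keeps its last pose, push and grip.
It also fails if it takes over 66 s, if anything falls off the work surface, if the arm or the gripper's body presses on something with over 40 N, if the wrist force passes 120 N, or if a joint passes its speed limit or range.

## Working session

There is one attempt and no reset: what is moved stays moved. The work goes in short steps, Python scripts to look and compute and a shell command to move; the robot and the scene stay as the last step left them, time stands still between calls to the robot, and variables do not carry over. Pictures are saved under pics/ and viewed, and the job is handed in when it is done.

```bash
ls; mkdir -p pics; python3 - <<'E'
from station import manip
import cv2,json
print(manip.sense())
for n in ("scene","side","wrist"):
    s=manip.snapshot(n)
    cv2.imwrite(f"pics/{n}0.png",s["pixels"][:,:,::-1])
    print(n,s["camera_matrix"],s["R"],s["t"])
E
```

```text
pics
{'t': 0.0, 'q': array([-1.35048628e+00,  5.28493241e-01,  1.43401043e+00,  9.32646550e-06,
        1.18150295e+00, -1.78484794e-01]), 'qd': array([ 5.77814688e-05, -1.60106392e-03,  1.22574360e-03, -3.21252807e-04,
       -6.97969933e-04, -2.03573447e-05]), 'tau': array([-1.57590240e-02, -4.42903483e+01, -1.78861678e+01, -5.00101756e-03,
       -1.85276225e-02, -2.40287445e-03]), 'tcp_pos': array([ 0.24253251, -0.57505283,  0.1928828 ]), 'tool_rot': array([-0.69308119, -0.14091482,  0.69311079, -0.13920814]), 'force': array([ 1.08129281, -0.56056166, -0.2419844 ]), 'ft_torque': array([ 0.00552769, -0.01870294, -0.07336996]), 'finger_gap': 1.001376352603384}
scene [[371.50922043   0.         319.35775952]
 [  0.         371.50922043 194.11208913]
 [  0.           0.           1.        ]] [[-0.85106519  0.52501391 -0.00696016]
 [ 0.38998473  0.62319141 -0.67789703]
 [-0.35156786 -0.57964891 -0.73512392]] [ 0.524138   -0.121493    1.23769456]
side [[371.87341249   0.         322.36196152]
 [  0.         371.87341249 205.30622842]
 [  0.           0.           1.        ]] [[ 0.9849392  -0.17287534 -0.00298085]
 [-0.10118408 -0.56233464 -0.82069576]
 [ 0.14020182  0.80863704 -0.57135766]] [-0.58139465  0.14013452  1.07219214]
wrist [[303.49529399   0.         315.36418705]
 [  0.         303.49529399 201.73758803]
 [  0.           0.           1.        ]] [[ 0.38763955 -0.92180519 -0.0032816 ]
 [-0.87228811 -0.36796301  0.32205075]
 [-0.29807556 -0.12197711 -0.94671672]] [-0.62338405 -0.04183397  0.38172426]
```

View pics/scene0.png

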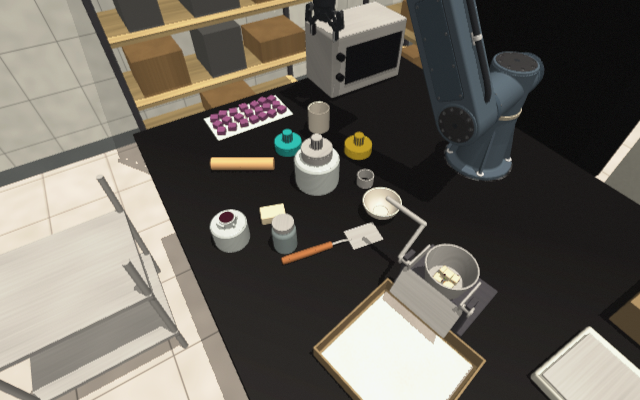

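View pics/side0.png

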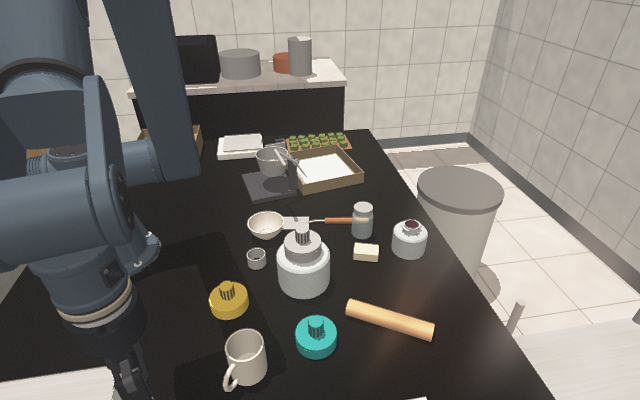

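View pics/wrist0.png

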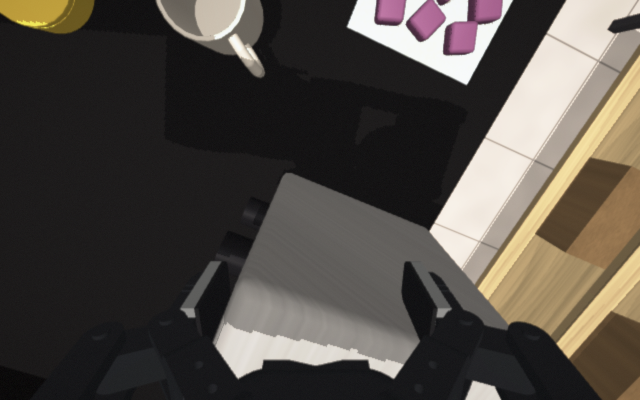

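```bash
python3 - <<'E'
import cv2
a=cv2.imread("pics/scene0.png")
cv2.imwrite("pics/sc_pan.png",cv2.resize(a[180:400,310:510],None,fx=2.7,fy=2.7,interpolation=cv2.INTER_CUBIC))
cv2.imwrite("pics/sc_can.png",cv2.resize(a[110:210,270:400],None,fx=5,fy=5,interpolation=cv2.INTER_CUBIC))
a=cv2.imread("pics/side0.png")
cv2.imwrite("pics/si_pan.png",cv2.resize(a[120:220,220:380],None,fx=5,fy=5,interpolation=cv2.INTER_CUBIC))
cv2.imwrite("pics/si_can.png",cv2.resize(a[200:310,250:380],None,fx=5,fy=5,interpolation=cv2.INTER_CUBIC))
E
```

```text
(no output)
```

View pics/sc_pan.png

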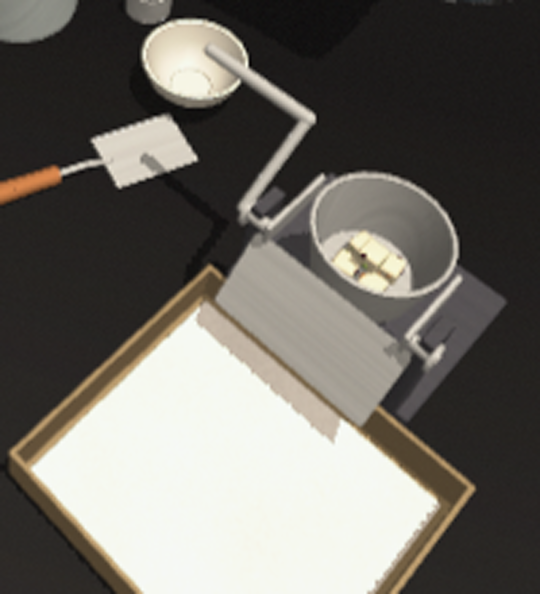

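View pics/si_pan.png

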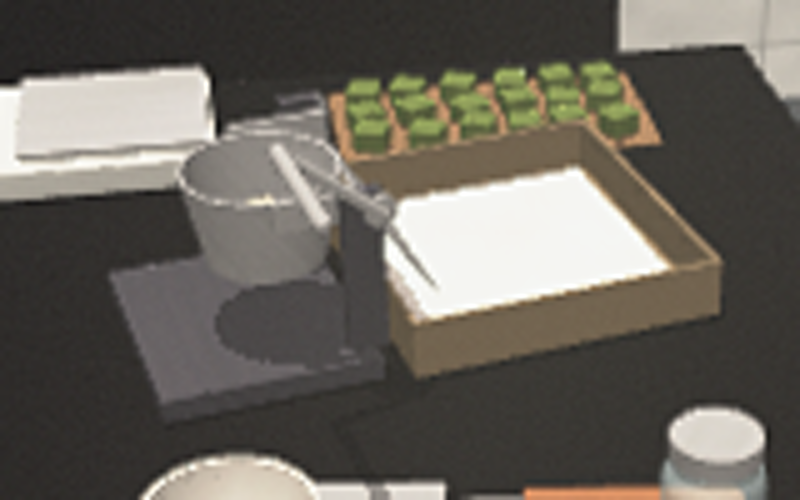

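View pics/sc_can.png

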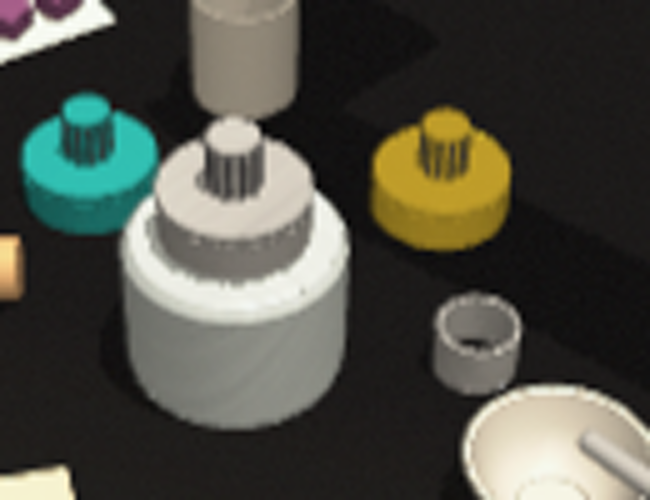

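View pics/si_can.png

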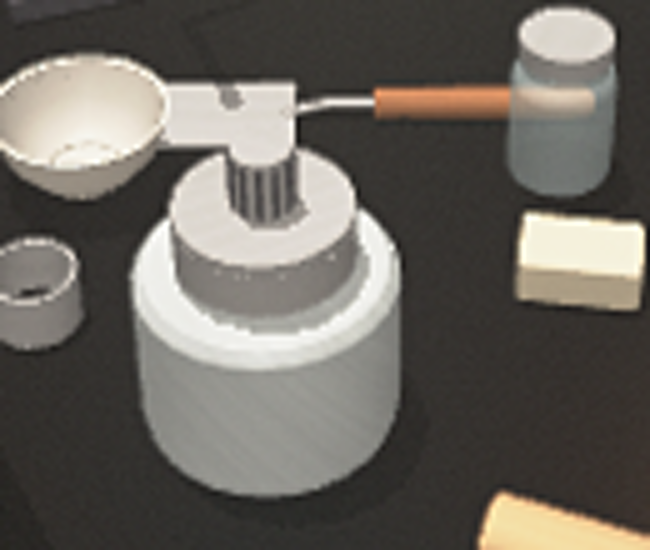

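```bash
cat > h.py <<'E'
import numpy as np
from station import manip
from scipy.optimize import least_squares
def cams(*n):
    return {k:manip.snapshot(k) for k in n}
def proj(s,X):
    X=np.atleast_2d(X); c=X@np.array(s["R"]).T+np.array(s["t"]); p=c@np.array(s["camera_matrix"]).T
    return p[:,:2]/p[:,2:]
def tri(obs,C):
    f=lambda X: np.concatenate([(proj(C[k],X)[0]-uv) for k,uv in obs.items()])
    r=least_squares(f,[0.5,0,0.1]); return r.x, f(r.x)
def onplane(s,uv,z):
    d=np.linalg.solve(np.array(s["camera_matrix"]),[*uv,1]); R=np.array(s["R"]); d=R.T@d; o=-R.T@np.array(s["t"])
    return o+d*(z-o[2])/d[2]
E
python3 - <<'E'
from h import *
np.set_printoptions(precision=4,suppress=True)
C=cams("scene","side")
a,ra=tri({"scene":[388.9,198.5],"side":[285,164.4]},C)
b,rb=tri({"scene":[425.6,224.1],"side":[275,150]},C)
print(a,ra,b,rb,np.linalg.norm(a-b))
for z,u,v in((.174,(316.8,136.2),(302.4,231)),(.138,(317,147.8),(302.6,241.6))):
    print(onplane(C["scene"],u,z),onplane(C["side"],v,z))
obs=[("scene",(-.069,-.195,.188),(388.9,198.5)),("side",(-.069,-.195,.188),(285,164.4)),
("scene",(-.069,-.095,.188),(425.6,224.1)),("side",(-.069,-.095,.188),(275,150))]
# mouth centre: scene ellipse, crop centre (384,238); side (262,172)
obs+=[("scene",(-.062,0,.13),(310+384/2.7,180+235/2.7)),("side",(-.062,0,.13),(220+262/5,120+171/5))]
def f(p):
    c,s=np.cos(p[2]),np.sin(p[2]);R=np.array([[c,-s,0],[s,c,0],[0,0,1]])
    return np.concatenate([proj(C[k],R@np.array(l)+[p[0],p[1],0])[0]-uv for k,l,uv in obs])
r=least_squares(f,[0.5,0.4,0]);print(r.x,f(r.x))
# tin rim corners in scene z=.045 : crop (212,268),(472,488),(12,455)
for uv in((212,268),(472,488),(12,455)): print("tin",onplane(C["scene"],(310+uv[0]/2.7,180+uv[1]/2.7),.045))
for k,uv in (("scene",(380,202)),("scene",(365,178)),("side",(266,226)),("side",(256,258))): print(k,uv,onplane(C[k],uv,.03))
E
```

```text
[0.4928 0.1082 0.1876] [-0.6389  0.3266 -0.8517 -0.3822] [0.4712 0.2097 0.1873] [-0.2428  0.1396 -0.3694 -0.1897] 0.10374542792311728
[ 0.5042 -0.1924  0.174 ] [ 0.5071 -0.204   0.174 ]
[ 0.508  -0.1859  0.138 ] [ 0.5069 -0.2001  0.138 ]
[0.5229 0.3137 0.1903] [-0.0884  0.3465 -1.1431 -0.6351 -1.5762 -0.3674  0.2759 -0.1105  0.3625
  0.3778 -0.9454 -1.0015]
tin [0.5578 0.219  0.045 ]
tin [0.5095 0.4679 0.045 ]
tin [0.7908 0.2647 0.045 ]
scene (380, 202) [0.4139 0.0049 0.03  ]
scene (365, 178) [ 0.3922 -0.0968  0.03  ]
side (266, 226) [0.4199 0.0182 0.03  ]
side (256, 258) [ 0.386  -0.1192  0.03  ]
```

```bash
cat >> h.py <<'E'
from scipy.spatial.transform import Rotation as Ro
def go(target=None,yaw=None,s=None):
    """shift in tool axes (cm) and twist to bring TCP to target, tool y to world heading yaw (mod pi)"""
    s=s or manip.sense(); M=Ro.from_quat(s["tool_rot"]).as_matrix()
    cur=np.arctan2(M[1,1],M[0,1])
    out={"tcp":s["tcp_pos"].round(4),"heading":round(cur,4),"q6":round(s["q"][5],3),"q5":round(s["q"][4],3)}
    if target is not None: out["lin"]=(M.T@(np.array(target)-s["tcp_pos"])*100).round(2)
    if yaw is not None:
        d=(yaw-cur+np.pi/2)%np.pi-np.pi/2
        out["twist"]=round(-d if M[2,0]<0 else d,3)
    return out
E
python3 - <<'E'
from h import *
np.set_printoptions(precision=4,suppress=True)
s=manip.sense()
print(Ro.from_quat(s["tool_rot"]).as_matrix())
print(go((.4,-.1,.30),0.193)); print(go((.4825,.1587,.30),0.193)); 
E
```

```text
[[-0.0003  0.3883 -0.9215]
 [ 0.0017 -0.9215 -0.3883]
 [-1.     -0.0017 -0.0004]]
{'tcp': array([ 0.2426, -0.5753,  0.1933]), 'heading': np.float64(-1.172), 'q6': np.float64(-0.179), 'q5': np.float64(1.182), 'lin': array([-10.6 , -37.7 , -32.96]), 'twist': np.float64(-1.365)}
{'tcp': array([ 0.2426, -0.5753,  0.1933]), 'heading': np.float64(-1.172), 'q6': np.float64(-0.179), 'q5': np.float64(1.182), 'lin': array([-10.55, -58.34, -50.61]), 'twist': np.float64(-1.365)}
```

```bash
python3 -m jog '{"linear":[[-3,0,0],[-6,-1,-1],[-8,-3,-3],[-10,-6,-5],[-10.6,-9,-8],[-10.6,-12,-10.5],[-10.6,-15,-13],[-10.6,-18,-15.5],[-10.6,-21,-18],[-10.6,-24,-21],[-10.6,-27,-23.5],[-10.6,-30,-26],[-10.6,-33,-28.5],[-10.6,-36,-31],[-10.6,-39,-33.5],[-10.6,-42,-36.5],[-10.6,-45,-39],[-10.6,-48,-41.5],[-10.6,-51,-44],[-10.6,-54,-47]],"twist":[0,-0.05,-0.12,-0.2,-0.28,-0.36,-0.44,-0.52,-0.6,-0.68,-0.76,-0.84,-0.92,-1,-1.08,-1.16,-1.24,-1.3,-1.34,-1.365],"claw":[1,1,1,1,1,1,1,1,1,1,1,1,1,1,1,1,1,1,1,1]}' 60; python3 - <<'E'
from h import *
import cv2
w=manip.snapshot("wrist"); cv2.imwrite("pics/wrist1.png",w["pixels"][:,:,::-1]); np.savez("w1.npz",R=w["R"],t=w["t"],K=w["camera_matrix"])
print(go((.4825,.1587,.30),0.193)); print(manip.sense()["force"])
E
```

```text
t: 1.92
tcp_pos: [0.4654, 0.1055, 0.3001]
tool_rot: [0.449, 0.546, -0.449, 0.546]
force: [2.0, -1.4, 0.2]
finger_gap: 1.0
{'tcp': array([0.4686, 0.1124, 0.3004]), 'heading': np.float64(0.2003), 'q6': np.float64(-0.204), 'q5': np.float64(1.294), 'lin': array([ 0.07,  2.28, -4.26]), 'twist': np.float64(0.007)}
[3.17230395 3.08208995 1.09549003]
```

View pics/wrist1.png

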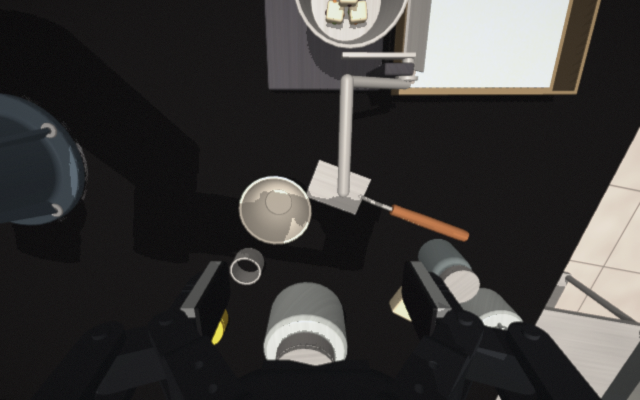

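```bash
python3 - <<'E'
from h import *
d=np.load("w1.npz");w={"R":d["R"],"t":d["t"],"camera_matrix":d["K"]}
a=onplane(w,(346,79),.188);b=onplane(w,(344,192),.188)
print(a,b,(a+b)/2,np.linalg.norm(a-b),np.arctan2(a[0]-b[0],a[1]-b[1]))
# predicted axis direction
print(proj(w,[[.4828+.05*.19,.1585-.049,.188],[.4828-.05*.19,.1585+.049,.188]]))
E
```

```text
[0.4725918 0.2083754 0.188    ] [0.49434455 0.10520019 0.188     ] [0.48346818 0.15678779 0.188     ] 0.10544337821388566 -0.2077900090982918
[[342.96444009 187.5836139 ]
 [346.55189239  80.19929176]]
```

```bash
python3 -m jog '{"linear":[[0,1,-2],[1,2,-4],[3,2.7,-4.85],[5,2.7,-4.85],[6,2.7,-4.85],[6,2.7,-4.85],[6,2.7,-4.85],[6,2.7,-4.85]],"twist":[0,0,0,0,0,0,0,0],"claw":[1,1,1,1,1,1,1,1]}' ; python3 - <<'E'
from h import *
import cv2
w=manip.snapshot("wrist"); cv2.imwrite("pics/wrist2.png",w["pixels"][:,:,::-1])
print(go((.483,.158,.169),0.2)); print(manip.sense()["force"])
E
```

```text
t: 2.63
tcp_pos: [0.4838, 0.1561, 0.2407]
tool_rot: [0.45, 0.545, -0.449, 0.546]
force: [0.5, -0.1, -0.3]
finger_gap: 1.001
{'tcp': array([0.484 , 0.1561, 0.241 ]), 'heading': np.float64(0.1926), 'q6': np.float64(-0.101), 'q5': np.float64(1.165), 'lin': array([ 7.2 , -0.07, -0.21]), 'twist': np.float64(-0.007)}
[-0.06021363  0.00095949  0.23838974]
```

View pics/wrist2.png

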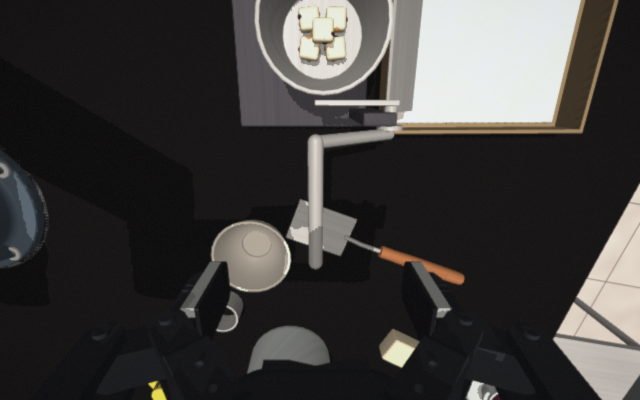

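```bash
python3 -m jog '{"linear":[[2,0,-0.1],[4,0,-0.2],[6,0,-0.2],[7.2,0,-0.2],[7.2,0,-0.2],[7.2,0,-0.2],[7.2,0,-0.2],[7.2,0,-0.2],[7.2,0,-0.2],[7.2,0,-0.2],[7.2,0,-0.2],[7.2,0,-0.2]],"twist":[0,0,0,0,0,0,0,0,0,0,0,0],"claw":[1,1,1,1,1,-1,-1,-1,-1,-1,-1,-1]}' 60; python3 - <<'E'
from h import *
import cv2
w=manip.snapshot("wrist"); cv2.imwrite("pics/wrist3.png",w["pixels"][:,:,::-1])
s=manip.sense();print(go((.483,.158,.169),0.2),s["force"],s["finger_gap"])
E
```

```text
t: 3.68
tcp_pos: [0.4828, 0.1583, 0.1682]
tool_rot: [0.45, 0.546, -0.449, 0.546]
force: [-0.2, -0.6, -0.9]
finger_gap: 0.008
{'tcp': array([0.4827, 0.1583, 0.1681]), 'heading': np.float64(0.193), 'q6': np.float64(-0.096), 'q5': np.float64(0.983), 'lin': array([-0.09,  0.02,  0.03]), 'twist': np.float64(-0.007)} [ 0.03660392 -0.38798222 -0.26188226] -0.0036231665210516542
```

View pics/wrist3.png

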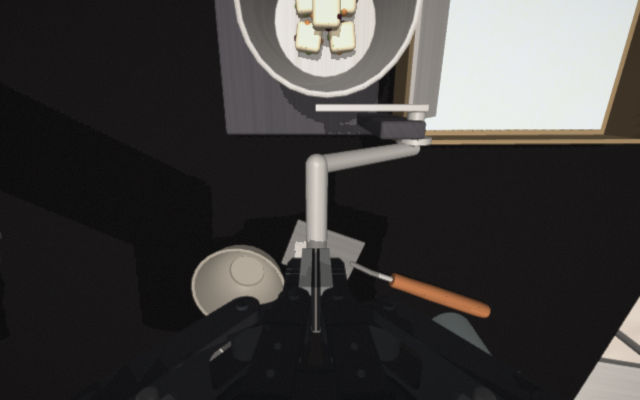

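```bash
python3 - <<'E'
from h import *
import cv2
C=cams("scene","side")
a=C["scene"]["pixels"][130:310,330:530,::-1];b=C["side"]["pixels"][80:220,200:360,::-1]
cv2.imwrite("pics/sc3.png",cv2.resize(a,None,fx=3.2,fy=3.2,interpolation=cv2.INTER_CUBIC))
cv2.imwrite("pics/si3.png",cv2.resize(b,None,fx=4,fy=4,interpolation=cv2.INTER_CUBIC))
for k in C: print(k,proj(C[k],[.4827,.1583,.1681]),proj(C[k],[.4827,.1583,.1871]))
E
```

```text
scene [[404.43746548 216.52888358]] [[405.79578064 211.19683302]]
side [[279.89122296 162.24782393]] [[279.47595507 156.85051257]]
```

View pics/sc3.png

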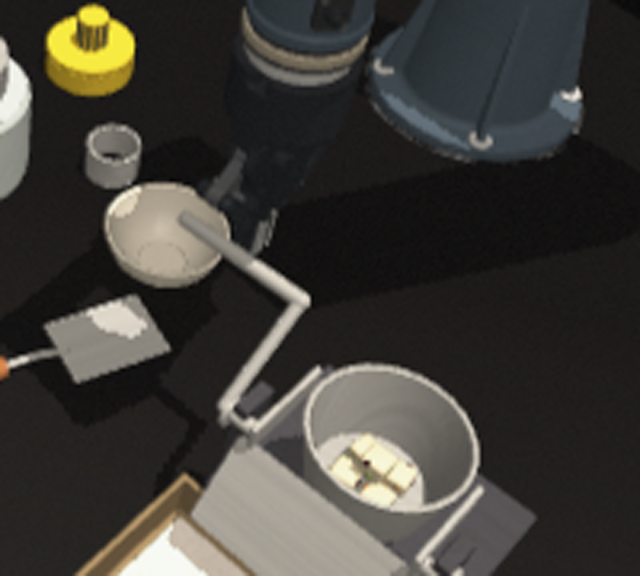

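View pics/si3.png

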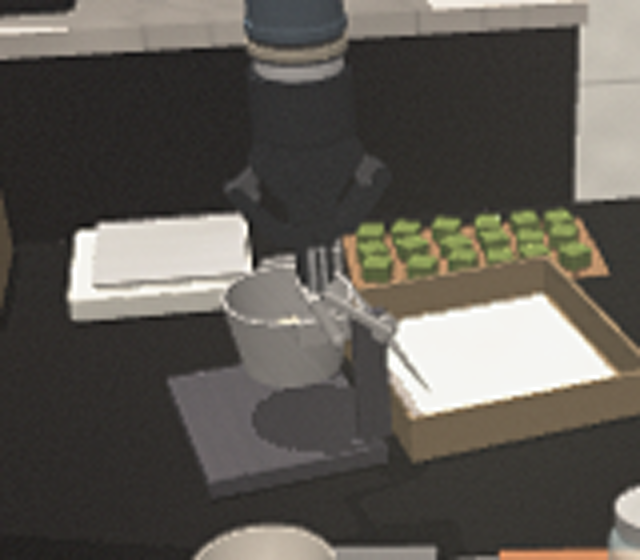

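```bash
python3 - <<'E'
from h import *
import cv2
a=cv2.imread("pics/wrist3.png")[150:350,220:420]; a=np.clip(a.astype(float)*1.8,0,255).astype('uint8')
cv2.imwrite("pics/w3z.png",cv2.resize(a,None,fx=3,fy=3,interpolation=cv2.INTER_CUBIC))
C=cams("scene","side")
b=C["side"]["pixels"][130:180,255:315,::-1]; c=C["scene"]["pixels"][180:240,370:440,::-1]
f=lambda b,k:cv2.resize(np.clip(b.astype(float)*1.8,0,255).astype('uint8'),(400,int(400*b.shape[0]/b.shape[1])),interpolation=cv2.INTER_CUBIC)
b=f(b,1);c=f(c,1);h=max(b.shape[0],c.shape[0])
pad=lambda x:np.pad(x,((0,h-x.shape[0]),(0,0),(0,0)))
cv2.imwrite("pics/z3.png",np.hstack([pad(b),pad(c)]))
w=manip.snapshot("wrist");print(proj(w,[[.4827,.1583,.1681],[.4827,.1583,.1871]]))
E
```

```text
[[316.05788221 233.75458108]
 [316.11561402 247.3482841 ]]
```

View pics/w3z.png

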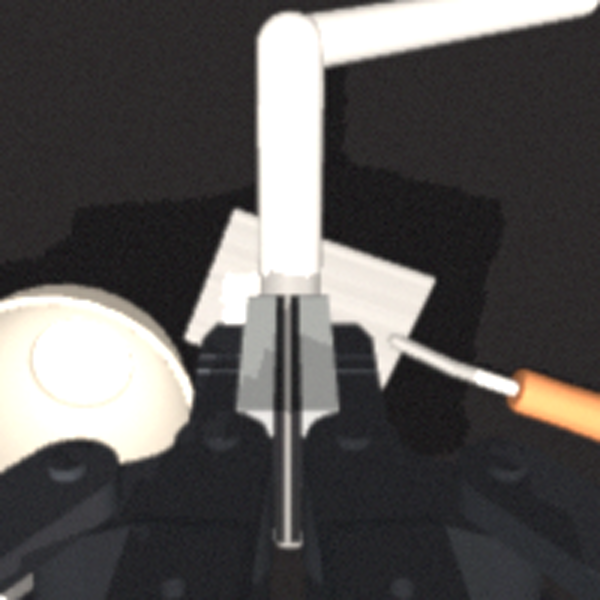

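View pics/z3.png

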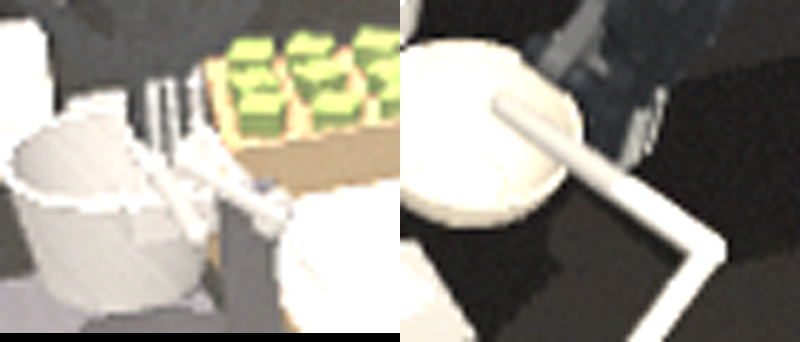

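```bash
python3 - <<'E'
from h import *
w=manip.snapshot("wrist");s=manip.sense();M=Ro.from_quat(s["tool_rot"]).as_matrix()
R=np.array(w["R"]);print("cam centre in tool",M.T@(-R.T@w["t"]-s["tcp_pos"]),"cam axes in tool\n",(M.T@R.T).round(3))
for off in(0,-.011):
  for b in (0,.013,.019,.026,.035): print(off,b,proj(w,s["tcp_pos"]+M@[-b,0,off]))
E
```

```text
cam centre in tool [-0.17981121 -0.00028537 -0.08289662] cam axes in tool
 [[ 0.    -0.321  0.947]
 [ 1.    -0.001 -0.001]
 [ 0.001  0.947  0.321]]
0 0 [[315.97504263 233.65224518]]
0 0.013 [[316.00943985 242.64959283]]
0 0.019 [[316.0269119  247.21979167]]
0 0.026 [[316.04875239 252.93265153]]
0 0.035 [[316.07943088 260.95728206]]
-0.011 0 [[315.97420463 217.88787371]]
-0.011 0.013 [[316.00921649 225.98912612]]
-0.011 0.019 [[316.02703351 230.11173285]]
-0.011 0.026 [[316.04933633 235.272291  ]]
-0.011 0.035 [[316.08072275 242.53466837]]
```

```bash
python3 -m jog '{"linear":[[0,0,0],[0,0,0],[0,0,0],[0,0,0],[0,0,0],[1,0,0],[2,0,0],[2.3,0,0],[2.3,0,0],[2.3,0,0],[2.3,0,0],[2.3,0,0],[2.3,0,0],[2.3,0,0],[2.3,0,0],[2.3,0,0]],"twist":[0,0,0,0,0,0,0,0,0,0,0,0,0,0,0,0],"claw":[0,0,0,0,0,0,0,0,0,-1,-1,-1,-1,-1,-1,-1]}' 60; python3 - <<'E'
from h import *
import cv2
w=manip.snapshot("wrist"); a=w["pixels"][150:350,220:420,::-1]; a=np.clip(a.astype(float)*1.8,0,255).astype('uint8')
cv2.imwrite("pics/w4z.png",cv2.resize(a,None,fx=3,fy=3,interpolation=cv2.INTER_CUBIC))
s=manip.sense();print(go((.483,.158,.169),0.2),s["force"],s["finger_gap"])
E
```

```text
t: 5.37
tcp_pos: [0.4834, 0.1583, 0.1456]
tool_rot: [0.45, 0.545, -0.449, 0.546]
force: [0.9, -0.5, 5.8]
finger_gap: 0.108
{'tcp': array([0.4833, 0.1583, 0.1456]), 'heading': np.float64(0.193), 'q6': np.float64(-0.097), 'q5': np.float64(0.926), 'lin': array([-2.34, -0.04,  0.03]), 'twist': np.float64(-0.007)} [-0.36293581 -0.35702092  5.57806237] 0.10536842661228825
```

View pics/w4z.png

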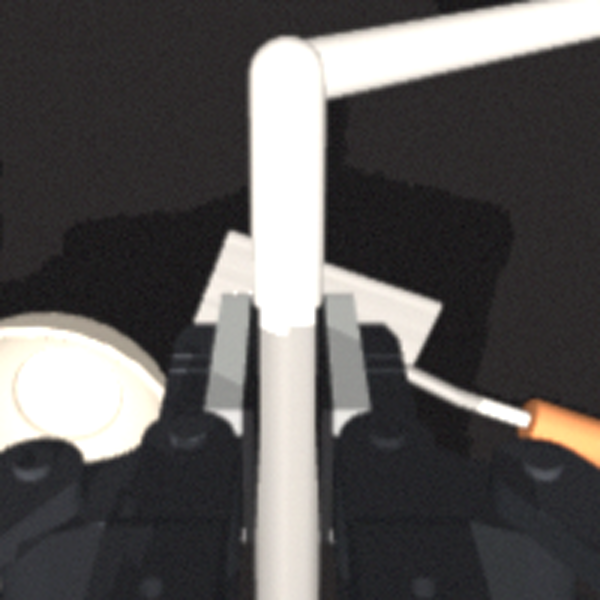

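```bash
python3 -m jog '{"linear":[[0,0,0],[0,0,0],[0,0,0],[0.6,0,0],[1.2,0,0],[1.2,0,0],[1.2,0,0],[1.2,0,0],[1.2,0,0],[1.2,0,0],[1.2,0,0],[1.2,0,0]],"twist":[0,0,0,0,0,0,0,0,0,0,0,0],"claw":[-0.3,-0.3,-0.3,-0.3,-0.3,-0.3,-1,-1,-1,-1,-1,-1]}' 60; python3 - <<'E'
from h import *
import cv2
C=cams("scene","side","wrist")
w=C["wrist"]; a=w["pixels"][150:350,220:420,::-1]; a=np.clip(a.astype(float)*1.8,0,255).astype('uint8')
cv2.imwrite("pics/w5z.png",cv2.resize(a,None,fx=3,fy=3,interpolation=cv2.INTER_CUBIC))
cv2.imwrite("pics/si5.png",cv2.resize(C["side"]["pixels"][100:200,220:340,::-1],None,fx=5,fy=5))
s=manip.sense();print(go((.483,.158,.169),0.2),s["force"],s["finger_gap"])
# arc table: hinge yaw .193, start angle -50deg, heading .193
M=Ro.from_quat(s["tool_rot"]).as_matrix()
c,sn=np.cos(.193),np.sin(.193); ex=np.array([c,sn,0])
for phi in np.linspace(-50,76,22):
    d=.09*((np.sin(np.radians(phi))-np.sin(np.radians(-50)))*ex+(np.cos(np.radians(phi))-np.cos(np.radians(50)))*np.array([0,0,1]))
    print(round(phi,1),(M.T@d*100).round(2))
E
```

```text
t: 6.42
tcp_pos: [0.4833, 0.1584, 0.1326]
tool_rot: [0.45, 0.546, -0.449, 0.546]
force: [3.5, 1.2, -7.5]
finger_gap: 0.116
{'tcp': array([0.4833, 0.1584, 0.1327]), 'heading': np.float64(0.1928), 'q6': np.float64(-0.096), 'q5': np.float64(0.894), 'lin': array([-3.63, -0.03,  0.03]), 'twist': np.float64(-0.007)} [  4.68066972   1.63519717 -10.94395592] 0.11669298381795008
-50.0 [0. 0. 0.]
-44.0 [-0.69  0.64 -0.  ]
-38.0 [-1.31  1.35 -0.  ]
-32.0 [-1.84  2.13 -0.  ]
-26.0 [-2.3   2.95 -0.  ]
-20.0 [-2.67  3.82 -0.  ]
-14.0 [-2.94  4.72 -0.  ]
-8.0 [-3.12  5.65 -0.  ]
-2.0 [-3.2   6.58 -0.  ]
4.0 [-3.18  7.53 -0.  ]
10.0 [-3.07  8.46 -0.  ]
16.0 [-2.86  9.38 -0.  ]
22.0 [-2.55 10.27 -0.  ]
28.0 [-2.15 11.12 -0.  ]
34.0 [-1.66 11.93 -0.  ]
40.0 [-1.1  12.68 -0.  ]
46.0 [-0.45 13.37 -0.  ]
52.0 [ 0.26 13.99 -0.  ]
58.0 [ 1.03 14.53 -0.  ]
64.0 [ 1.86 14.98 -0.  ]
70.0 [ 2.72 15.35 -0.  ]
76.0 [ 3.63 15.62 -0.  ]
```

View pics/w5z.png

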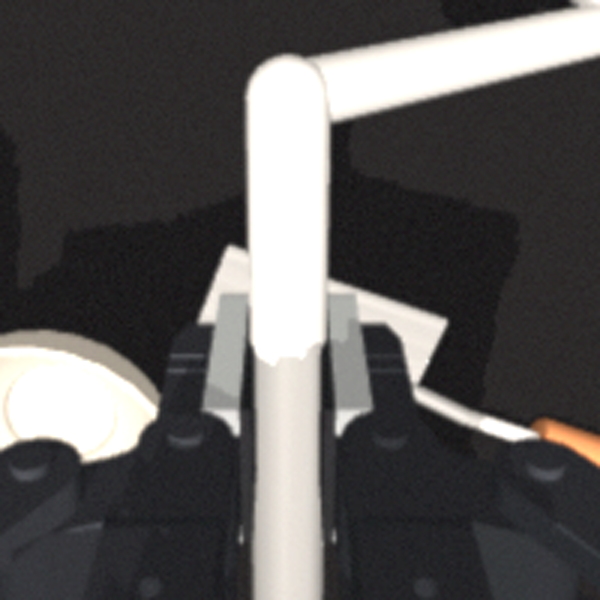

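View pics/si5.png

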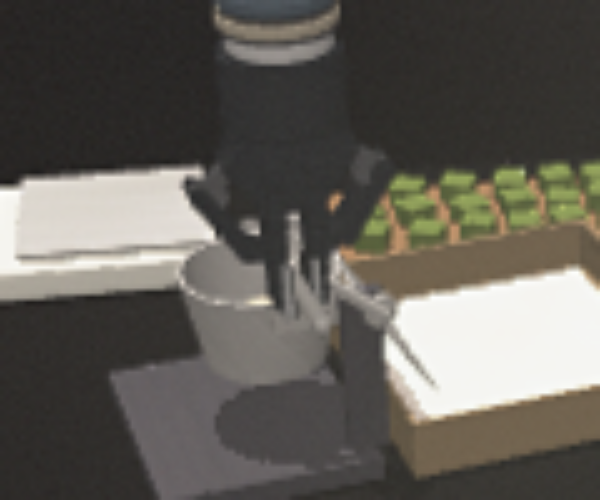

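```bash
python3 -m jog '{"linear":[[-0.35,0.3,0],[-0.69,0.64,0],[-1.0,1.0,0],[-1.31,1.35,0],[-1.58,1.74,0],[-1.84,2.13,0],[-2.08,2.54,0],[-2.3,2.95,0],[-2.49,3.38,0],[-2.67,3.82,0],[-2.82,4.27,0],[-2.94,4.72,0],[-3.04,5.18,0],[-3.12,5.65,0],[-3.17,6.11,0],[-3.2,6.58,0],[-3.2,7.05,0],[-3.18,7.53,0],[-3.14,8.0,0],[-3.07,8.46,0]],"twist":[0,0,0,0,0,0,0,0,0,0,0,0,0,0,0,0,0,0,0,0],"claw":[-1,-1,-1,-1,-1,-1,-1,-1,-1,-1,-1,-1,-1,-1,-1,-1,-1,-1,-1,-1]}' 60; python3 - <<'E'
from h import *
import cv2
C=cams("scene","side","wrist")
w=C["wrist"]; a=w["pixels"][:,:,::-1]
cv2.imwrite("pics/w6.png",a)
cv2.imwrite("pics/sc6.png",C["scene"]["pixels"][:,:,::-1])
s=manip.sense();print(go((.483,.158,.169),0.2),s["force"],s["finger_gap"])
M=Ro.from_quat(s["tool_rot"]).as_matrix();ex=np.array([np.cos(.193),np.sin(.193),0])
r=np.radians
for phi in np.linspace(10,76,21):
    d=.09*((np.sin(r(phi))-np.sin(r(10)))*ex+(np.cos(r(phi))-np.cos(r(10)))*np.array([0,0,1]))
    print(round(phi,1),(M.T@d*100).round(2))
E
```

```text
t: 8.23
tcp_pos: [0.5636, 0.174, 0.1682]
tool_rot: [0.448, 0.546, -0.45, 0.546]
force: [-8.5, -3.1, 7.4]
finger_gap: 0.112
{'tcp': array([0.5653, 0.1743, 0.1679]), 'heading': np.float64(0.1934), 'q6': np.float64(-0.082), 'q5': np.float64(1.082), 'lin': array([-0.11, -8.39,  0.02]), 'twist': np.float64(-0.007)} [-7.88606688 -2.81383956  6.24480554] 0.11426208433180059
10.0 [0. 0. 0.]
13.3 [0.1  0.51 0.  ]
16.6 [0.24 1.01 0.  ]
19.9 [0.4 1.5 0. ]
23.2 [0.59 1.98 0.  ]
26.5 [0.81 2.45 0.  ]
29.8 [1.06 2.91 0.  ]
33.1 [1.33 3.35 0.  ]
36.4 [1.62 3.78 0.  ]
39.7 [1.94 4.18 0.  ]
43.0 [2.28 4.57 0.  ]
46.3 [2.65 4.94 0.  ]
49.6 [3.03 5.29 0.  ]
52.9 [ 3.44  5.61 -0.  ]
56.2 [ 3.86  5.91 -0.  ]
59.5 [ 4.3   6.19 -0.  ]
62.8 [ 4.75  6.44 -0.  ]
66.1 [ 5.22  6.66 -0.  ]
69.4 [ 5.7   6.86 -0.  ]
72.7 [ 6.19  7.03 -0.  ]
76.0 [ 6.69  7.17 -0.  ]
```

View pics/sc6.png

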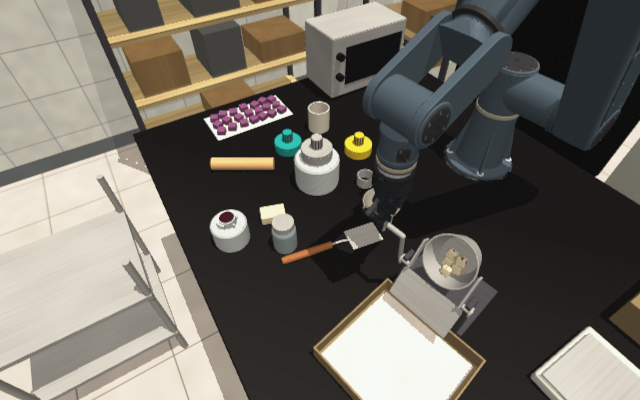

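View pics/w6.png

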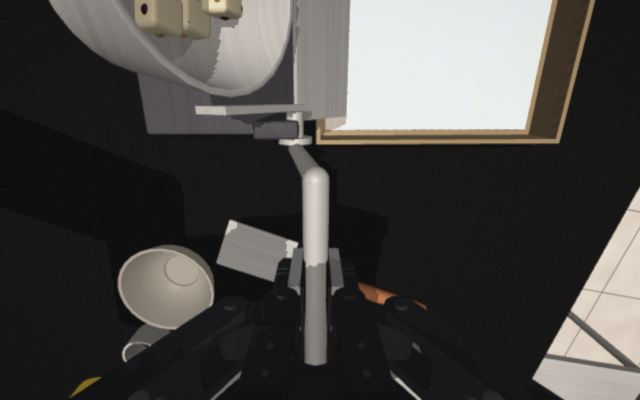

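```bash
python3 -m jog '{"linear":[[0.1,0.51,0],[0.24,1.01,0],[0.4,1.5,0],[0.59,1.98,0],[0.81,2.45,0],[1.06,2.91,0],[1.33,3.35,0],[1.62,3.78,0],[1.94,4.18,0],[2.28,4.57,0],[2.65,4.94,0],[3.03,5.29,0],[3.44,5.61,0],[3.86,5.91,0],[4.3,6.19,0],[4.75,6.44,0],[5.22,6.66,0],[5.7,6.86,0],[6.19,7.03,0],[6.6,7.15,0]],"twist":[0,0,0,0,0,0,0,0,0,0,0,0,0,0,0,0,0,0,0,0],"claw":[-1,-1,-1,-1,-1,-1,-1,-1,-1,-1,-1,-1,-1,-1,-1,-1,-1,-1,-1,-1]}' 60; python3 -m jog '{"linear":[[0,0,0],[0,0,0],[0,0,0],[0,0,0]],"twist":[0,0,0,0],"claw":[-1,-1,-1,-1]}'; python3 - <<'E'
from h import *
import cv2
C=cams("scene","side","wrist")
cv2.imwrite("pics/w7.png",C["wrist"]["pixels"][:,:,::-1])
cv2.imwrite("pics/sc7.png",cv2.resize(C["scene"]["pixels"][180:400,300:540,::-1],None,fx=2.5,fy=2.5))
cv2.imwrite("pics/si7.png",cv2.resize(C["side"]["pixels"][100:220,220:380,::-1],None,fx=5,fy=5))
s=manip.sense();print(go((.483,.158,.169),0.2),s["force"],s["finger_gap"])
E
```

```text
t: 10.05
tcp_pos: [0.636, 0.1882, 0.1018]
tool_rot: [0.45, 0.546, -0.449, 0.546]
force: [-6.8, -1.7, 6.2]
finger_gap: 0.115
t: 10.38
tcp_pos: [0.6361, 0.1883, 0.101]
tool_rot: [0.45, 0.546, -0.449, 0.546]
force: [-5.3, -1.5, 0.8]
finger_gap: 0.11
{'tcp': array([0.6361, 0.1883, 0.1011]), 'heading': np.float64(0.1932), 'q6': np.float64(-0.073), 'q5': np.float64(1.046), 'lin': array([ -6.81, -15.6 ,   0.04]), 'twist': np.float64(-0.007)} [-4.28416198 -1.98366537  1.01994489] 0.11524016242851164
```

View pics/sc7.png

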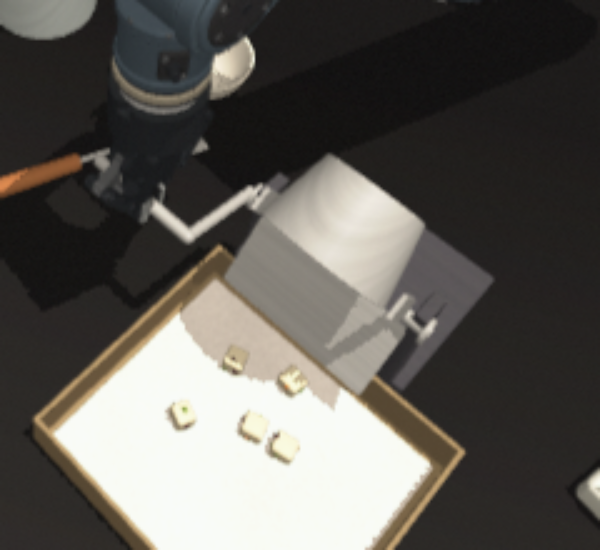

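View pics/si7.png

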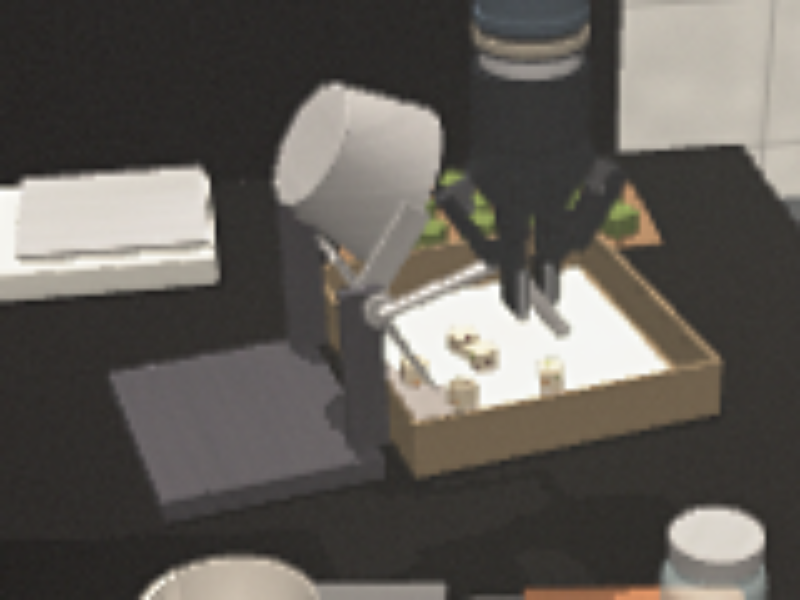

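View pics/w7.png

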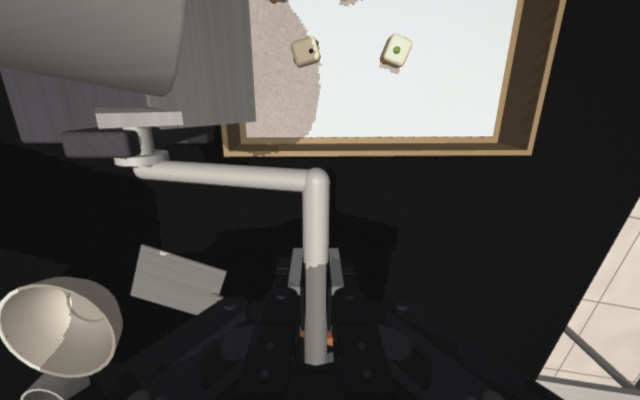

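```bash
python3 - <<'E'
import numpy as np
r=np.radians
def tab(p0,p1,n):
  print([[round(-9*(np.cos(r(p))-np.cos(r(p0))),2)+0.0,round(9*(np.sin(r(p))-np.sin(r(p0))),2),0] for p in np.linspace(p0,p1,n+1)[1:]])
tab(75.5,12,20);tab(12,-51,20)
E
```

```text
[[np.float64(-0.48), np.float64(-0.14), 0], [np.float64(-0.95), np.float64(-0.3), 0], [np.float64(-1.41), np.float64(-0.49), 0], [np.float64(-1.86), np.float64(-0.71), 0], [np.float64(-2.3), np.float64(-0.95), 0], [np.float64(-2.72), np.float64(-1.21), 0], [np.float64(-3.13), np.float64(-1.5), 0], [np.float64(-3.52), np.float64(-1.81), 0], [np.float64(-3.89), np.float64(-2.14), 0], [np.float64(-4.25), np.float64(-2.49), 0], [np.float64(-4.58), np.float64(-2.86), 0], [np.float64(-4.9), np.float64(-3.25), 0], [np.float64(-5.19), np.float64(-3.65), 0], [np.float64(-5.46), np.float64(-4.07), 0], [np.float64(-5.7), np.float64(-4.51), 0], [np.float64(-5.92), np.float64(-4.95), 0], [np.float64(-6.12), np.float64(-5.41), 0], [np.float64(-6.29), np.float64(-5.88), 0], [np.float64(-6.43), np.float64(-6.36), 0], [np.float64(-6.55), np.float64(-6.84), 0]]
[[np.float64(-0.09), np.float64(-0.49), 0], [np.float64(-0.15), np.float64(-0.98), 0], [np.float64(-0.19), np.float64(-1.47), 0], [np.float64(-0.2), np.float64(-1.97), 0], [np.float64(-0.18), np.float64(-2.46), 0], [np.float64(-0.13), np.float64(-2.95), 0], [np.float64(-0.06), np.float64(-3.44), 0], [np.float64(0.04), np.float64(-3.93), 0], [np.float64(0.17), np.float64(-4.4), 0], [np.float64(0.32), np.float64(-4.88), 0], [np.float64(0.5), np.float64(-5.34), 0], [np.float64(0.7), np.float64(-5.79), 0], [np.float64(0.93), np.float64(-6.23), 0], [np.float64(1.18), np.float64(-6.65), 0], [np.float64(1.45), np.float64(-7.07), 0], [np.float64(1.75), np.float64(-7.46), 0], [np.float64(2.07), np.float64(-7.84), 0], [np.float64(2.41), np.float64(-8.2), 0], [np.float64(2.76), np.float64(-8.54), 0], [np.float64(3.14), np.float64(-8.87), 0]]
```

```bash
python3 -m jog '{"linear":[[-0.48,-0.14,0],[-0.95,-0.3,0],[-1.41,-0.49,0],[-1.86,-0.71,0],[-2.3,-0.95,0],[-2.72,-1.21,0],[-3.13,-1.5,0],[-3.52,-1.81,0],[-3.89,-2.14,0],[-4.25,-2.49,0],[-4.58,-2.86,0],[-4.9,-3.25,0],[-5.19,-3.65,0],[-5.46,-4.07,0],[-5.7,-4.51,0],[-5.92,-4.95,0],[-6.12,-5.41,0],[-6.29,-5.88,0],[-6.43,-6.36,0],[-6.55,-6.84,0]],"twist":[0,0,0,0,0,0,0,0,0,0,0,0,0,0,0,0,0,0,0,0],"claw":[-1,-1,-1,-1,-1,-1,-1,-1,-1,-1,-1,-1,-1,-1,-1,-1,-1,-1,-1,-1]}' 60
python3 -m jog '{"linear":[[-0.09,-0.49,0],[-0.15,-0.98,0],[-0.19,-1.47,0],[-0.2,-1.97,0],[-0.18,-2.46,0],[-0.13,-2.95,0],[-0.06,-3.44,0],[0.04,-3.93,0],[0.17,-4.4,0],[0.32,-4.88,0],[0.5,-5.34,0],[0.7,-5.79,0],[0.93,-6.23,0],[1.18,-6.65,0],[1.45,-7.07,0],[1.75,-7.46,0],[2.07,-7.84,0],[2.41,-8.2,0],[2.76,-8.54,0],[3.14,-8.87,0]],"twist":[0,0,0,0,0,0,0,0,0,0,0,0,0,0,0,0,0,0,0,0],"claw":[-1,-1,-1,-1,-1,-1,-1,-1,-1,-1,-1,-1,-1,-1,-1,-1,-1,-1,-1,-1]}' 60
python3 - <<'E'
from h import *
s=manip.sense();print(go((.4833,.1584,.1327),0.2),s["force"],s["finger_gap"])
E
```

```text
t: 12.2
tcp_pos: [0.5763, 0.1766, 0.1686]
tool_rot: [0.455, 0.541, -0.444, 0.55]
force: [7.8, 4.6, 5.0]
finger_gap: 0.107
t: 13.87
tcp_pos: [0.4839, 0.1586, 0.1355]
tool_rot: [0.451, 0.544, -0.448, 0.547]
force: [1.7, 1.7, 5.3]
finger_gap: 0.112
{'tcp': array([0.4839, 0.1586, 0.1355]), 'heading': np.float64(0.1929), 'q6': np.float64(-0.097), 'q5': np.float64(0.893), 'lin': array([ 0.28, -0.06,  0.01]), 'twist': np.float64(-0.007)} [1.74167447 1.68438709 5.33135988] 0.11175466265315008
```

```bash
python3 -m jog '{"linear":[[0.15,-0.12,0],[0.3,-0.25,0],[0.46,-0.38,0],[0.46,-0.38,0],[0.46,-0.38,0],[0.46,-0.38,0]],"twist":[0,0,0,0,0,0],"claw":[-1,-1,-1,-1,-1,-1]}' 60
python3 - <<'E'
from h import *
import cv2
s=manip.sense();print(go((.4833,.1584,.1327),0.2),s["force"],s["finger_gap"])
C=cams("scene","side","wrist")
cv2.imwrite("pics/w8.png",C["wrist"]["pixels"][:,:,::-1])
cv2.imwrite("pics/si8.png",cv2.resize(C["side"]["pixels"][120:220,220:380,::-1],None,fx=5,fy=5,interpolation=cv2.INTER_CUBIC))
E
```

```text
t: 14.37
tcp_pos: [0.484, 0.1585, 0.1345]
tool_rot: [0.454, 0.542, -0.445, 0.549]
force: [-1.7, 1.5, 30.4]
finger_gap: 0.112
{'tcp': array([0.484 , 0.1585, 0.1345]), 'heading': np.float64(0.1926), 'q6': np.float64(-0.097), 'q5': np.float64(0.879), 'lin': array([ 0.18, -0.08, -0.  ]), 'twist': np.float64(-0.007)} [-1.73742892  1.48271792 30.38490803] 0.11249340410925467
```

View pics/si8.png

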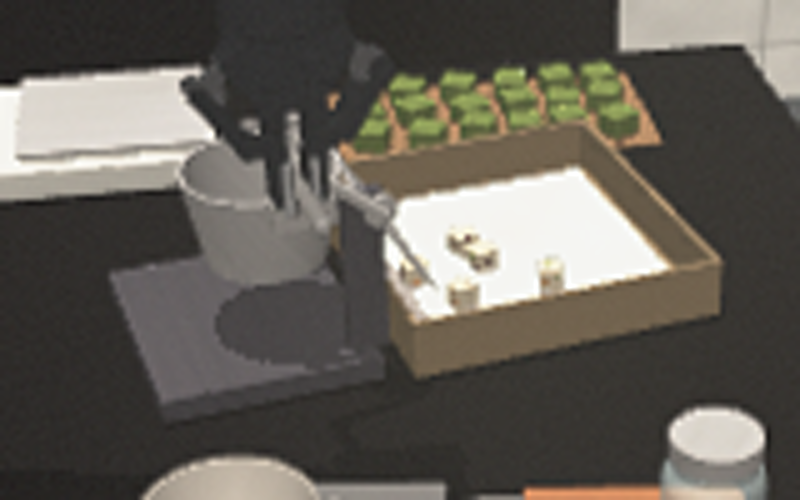

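View pics/w8.png

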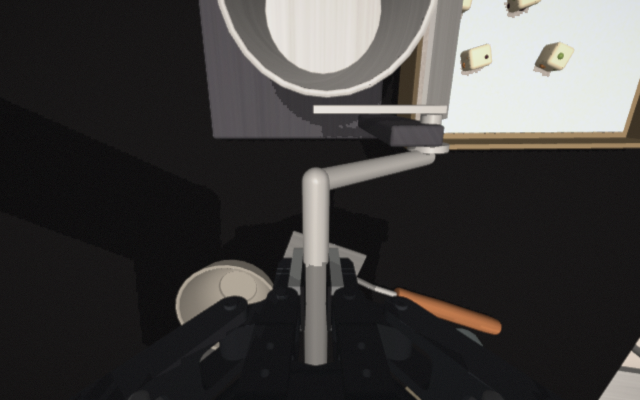

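```bash
python3 -m jog '{"linear":[[-0.2,0.15,0],[-0.35,0.3,0],[-0.35,0.3,0],[-0.35,0.3,0],[-0.35,0.3,0],[-0.35,0.3,0],[-0.35,0.3,0],[-0.35,0.3,0],[-0.35,0.3,0],[-3,0.3,0],[-6,0.3,0],[-9,0.3,0],[-11,0.3,0],[-13,0.3,0],[-15,0.3,0],[-15,0.3,0]],"twist":[0,0,0,0,0,0,0,0,0,0,0,0,0,0,0,0],"claw":[-1,-1,-1,1,1,1,1,1,1,1,1,1,1,1,1,1]}' 60
python3 - <<'E'
from h import *
import cv2
s=manip.sense();print(go((.506,-.197,.28),0.193),s["force"],s["finger_gap"])
C=cams("wrist","side")
cv2.imwrite("pics/w9.png",C["wrist"]["pixels"][:,:,::-1])
cv2.imwrite("pics/si9.png",cv2.resize(C["side"]["pixels"][120:220,220:380,::-1],None,fx=5,fy=5,interpolation=cv2.INTER_CUBIC))
E
```

```text
t: 15.85
tcp_pos: [0.4834, 0.1582, 0.2809]
tool_rot: [0.451, 0.544, -0.447, 0.548]
force: [-0.0, -0.2, 0.3]
finger_gap: 0.999
{'tcp': array([0.4834, 0.1582, 0.2809]), 'heading': np.float64(0.1932), 'q6': np.float64(-0.097), 'q5': np.float64(1.257), 'lin': array([ 0.08, -4.61, 35.29]), 'twist': np.float64(0.0)} [-0.03582902 -0.19094776  0.28089022] 0.9992552620234044
```

View pics/si9.png

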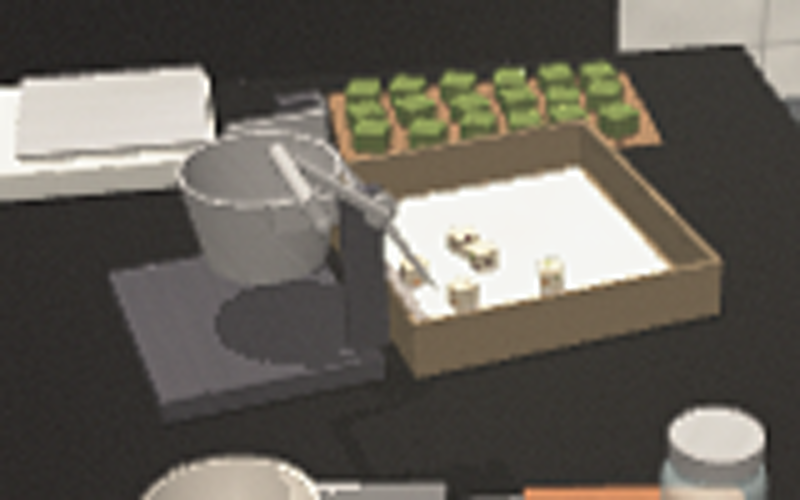

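View pics/w9.png

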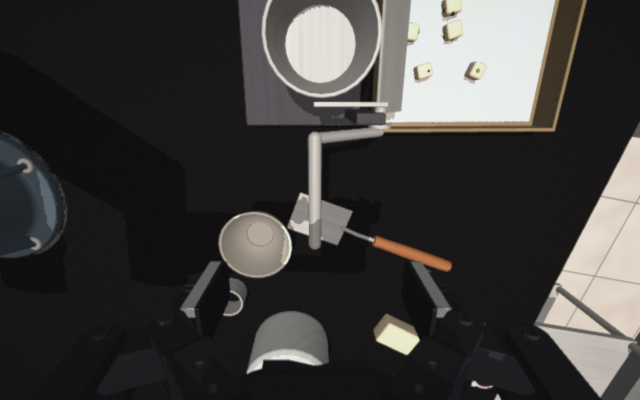

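```bash
python3 -m jog '{"linear":[[-0.5,0,1],[-1,-0.5,3],[-2,-1,6],[-2,-1.4,9],[-2,-1.8,12],[-2,-2.2,15],[-2,-2.6,18],[-2,-3,21],[-2,-3.4,24],[-2,-3.8,27],[-2,-4.1,30],[-2,-4.4,33],[-2,-4.6,34.5],[-2,-4.6,35.2],[-2,-4.6,35.2],[-2,-4.6,35.2],[-2,-4.6,35.2]],"twist":[0,0,0,0,0,0,0,0,0,0,0,0,0,0,0,0,0],"claw":[1,1,1,1,1,1,1,1,1,1,1,1,1,1,1,1,1]}' 60
python3 - <<'E'
from h import *
import cv2
s=manip.sense();print(go((.506,-.197,.28),0.193),s["force"],s["finger_gap"])
C=cams("wrist","side","scene")
a=cv2.imread("pics/side0.png")[:,:,::-1].astype(int);b=C["side"]["pixels"].astype(int)
d=abs(a-b).max(2)[125:200,225:310];print("pan diff",d.max(),(d>40).sum())
w=C["wrist"];cv2.imwrite("pics/w10.png",w["pixels"][:,:,::-1]);np.savez("w10.npz",R=w["R"],t=w["t"],K=w["camera_matrix"])
E
```

```text
t: 17.37
tcp_pos: [0.5029, -0.1947, 0.2968]
tool_rot: [0.449, 0.547, -0.449, 0.546]
force: [0.1, 0.4, 0.2]
finger_gap: 0.998
{'tcp': array([ 0.5029, -0.1947,  0.2968]), 'heading': np.float64(0.1944), 'q6': np.float64(-0.772), 'q5': np.float64(1.331), 'lin': array([1.68, 0.27, 0.29]), 'twist': np.float64(0.001)} [0.06411914 0.43340728 0.169609  ] 0.9978314047947058
pan diff 197 479
```

View pics/w10.png

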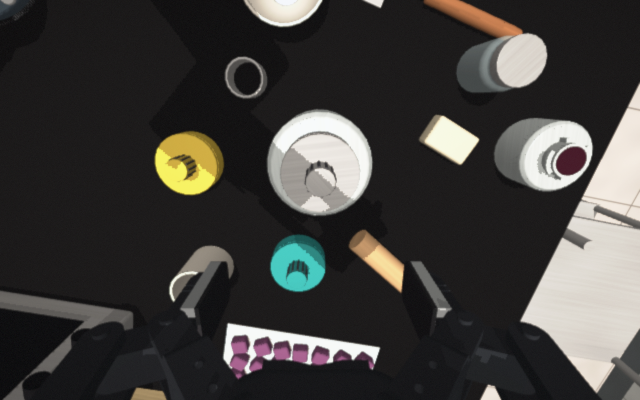

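```bash
python3 - <<'E'
import cv2,numpy as np
a=cv2.imread("pics/w10.png")[100:225,255:385]; a=np.clip(a.astype(float)*1.1,0,255).astype('uint8')
cv2.imwrite("pics/w10z.png",cv2.resize(a,None,fx=4.5,fy=4.5,interpolation=cv2.INTER_CUBIC))
E
```

```text
(no output)
```

View pics/w10z.png

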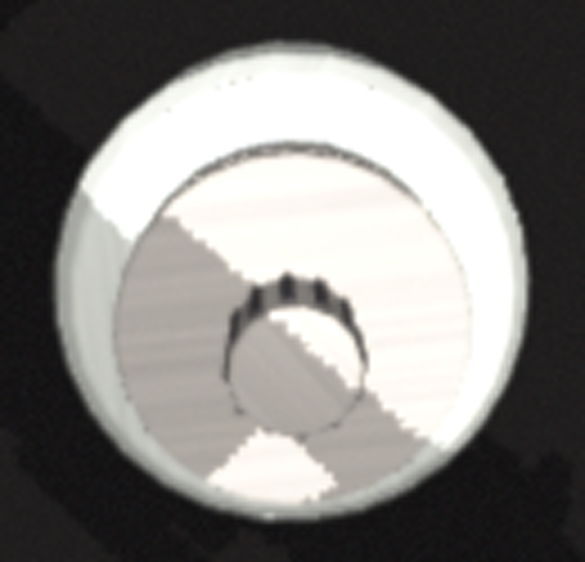

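```bash
python3 - <<'E'
from h import *
d=np.load("w10.npz");w={"R":d["R"],"t":d["t"],"camera_matrix":d["K"]}
a=onplane(w,(321,182.7),.174);b=onplane(w,(320,172.2),.138);c=onplane(w,(319.7,162.4),.095);print(a,b,c)
print(onplane(w,(321+15.2,182.7),.174)-a, onplane(w,(320+39.4,172.2),.138)-b)
s=manip.sense();print(go([.5065,-.1955,.2],None))
C=cams("scene","side")
for k,z1,z2 in(("scene",(316.8,136.2),(317,147.8)),("side",(302.4,231),(302.6,241.6))):
    print(k,proj(C[k],[a[0],a[1],.174]),z1,proj(C[k],[a[0],a[1],.138]),z2)
E
```

```text
[ 0.50783597 -0.19264384  0.174     ] [ 0.50677031 -0.19011818  0.138     ] [ 0.50642528 -0.18740426  0.095     ]
[0.0153763  0.00301965 0.        ] [0.04408908 0.00865665 0.        ]
{'tcp': array([ 0.5032, -0.195 ,  0.2973]), 'heading': np.float64(0.1948), 'q6': np.float64(-0.772), 'q5': np.float64(1.33), 'lin': array([9.73, 0.31, 0.12])}
scene [[315.6475943  136.59878221]] (316.8, 136.2) [[315.8264605  146.50034524]] (317, 147.8)
side [[302.08829103 228.03189711]] (302.4, 231) [[302.59107491 239.60757615]] (302.6, 241.6)
```

```bash
python3 -m jog '{"linear":[[2,0.1,0],[5,0.2,0],[8,0.3,0],[11,0.35,0],[13.5,0.38,0],[14.7,0.38,0],[14.7,0.38,0],[14.7,0.38,0],[14.7,0.38,0]],"twist":[0,0,0,0,0,0,0,0,0],"claw":[1,1,1,1,1,1,1,1,1]}' 60
python3 - <<'E'
from h import *
import cv2
s=manip.sense();print(go((.507,-.1945,.12)),s["force"],s["finger_gap"])
C=cams("wrist","side","scene")
w=C["wrist"];cv2.imwrite("pics/w11.png",w["pixels"][:,:,::-1]);np.savez("w11.npz",R=w["R"],t=w["t"],K=w["camera_matrix"])
cv2.imwrite("pics/si11.png",cv2.resize(C["side"]["pixels"][150:310,220:400,::-1],None,fx=4,fy=4,interpolation=cv2.INTER_CUBIC))
cv2.imwrite("pics/sc11.png",cv2.resize(C["scene"]["pixels"][50:210,240:420,::-1],None,fx=4,fy=4,interpolation=cv2.INTER_CUBIC))
E
```

```text
t: 18.37
tcp_pos: [0.508, -0.196, 0.1512]
tool_rot: [0.449, 0.545, -0.449, 0.547]
force: [0.4, -0.5, 0.6]
finger_gap: 1.0
{'tcp': array([ 0.508 , -0.196 ,  0.1512]), 'heading': np.float64(0.1934), 'q6': np.float64(-0.767), 'q5': np.float64(0.982), 'lin': array([ 3.12, -0.07, -0.17])} [ 0.40448826 -0.52051075  0.6469993 ] 1.0003307432804391
```

View pics/w11.png

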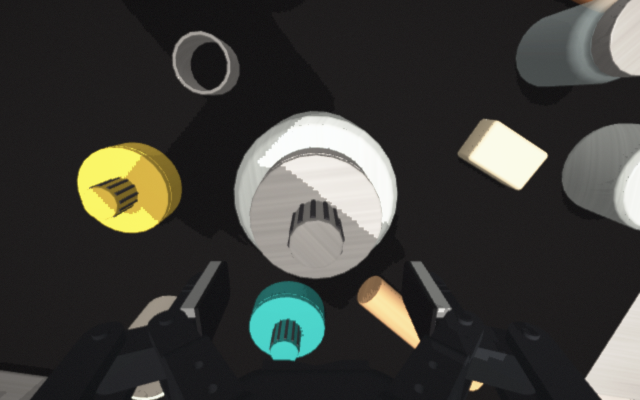

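View pics/si11.png

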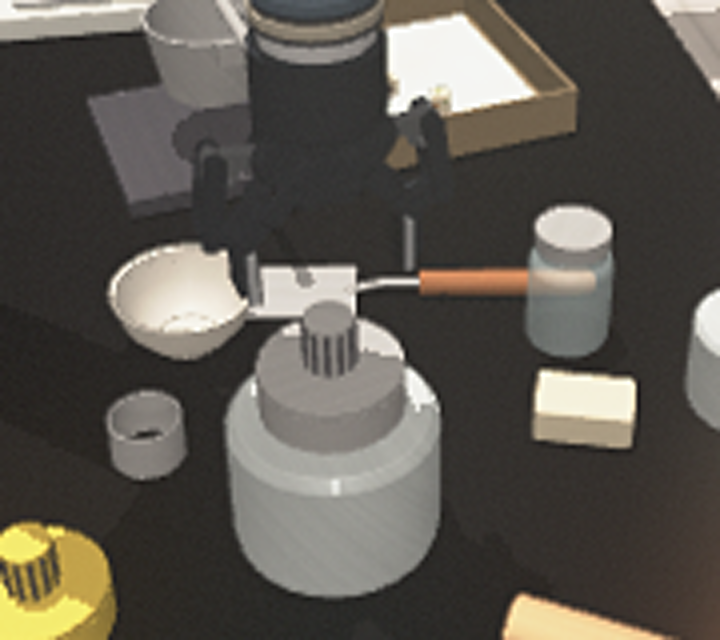

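View pics/sc11.png

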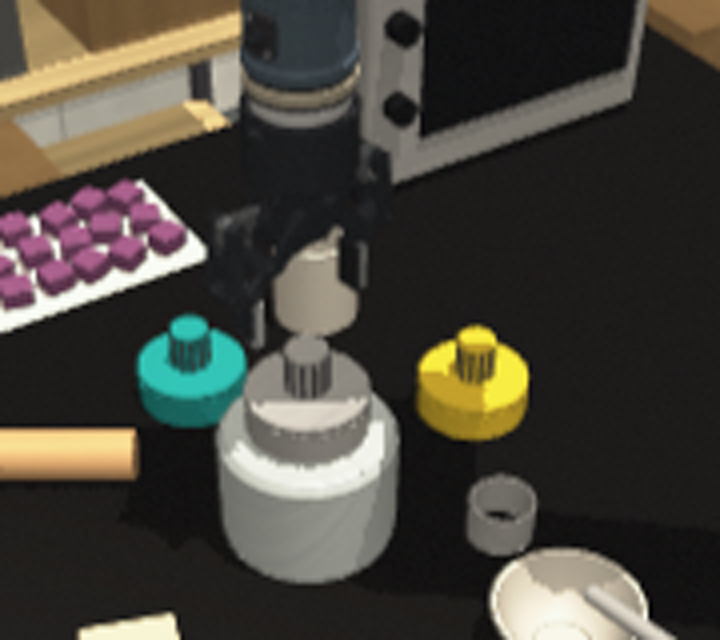

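```bash
python3 - <<'E'
from h import *
C=cams("scene","side");s=manip.sense()
a,ra=tri({"side":[284.5,226.3],"scene":[330,122]},C)
b,rb=tri({"side":[322.3,217],"scene":[304.5,135.8]},C)
print(a,ra,b,rb,(a+b)/2,np.linalg.norm(a-b),s["tcp_pos"])
# knob top in both
t,rt=tri({"side":(220+330/4,150+309/4),"scene":(240+306/4,50+348/4)},C);print(t,rt)
d=np.load("w11.npz");w={"R":d["R"],"t":d["t"],"camera_matrix":d["K"]}
print("wrist knob",onplane(w,(316.5,243),.174))
E
```

```text
[ 0.46157366 -0.20303191  0.19580945] [-1.99167208 -0.73262337 -2.37353837  1.02544855] [ 0.55333586 -0.186464    0.19778773] [-1.93050437 -0.49647468 -2.15441967  0.69971162] [ 0.50745476 -0.19474796  0.19679859] 0.09326687847125655 [ 0.50761164 -0.19601477  0.15121828]
[ 0.5083226  -0.18957886  0.17428135] [-0.37885479 -0.11565048 -0.434217    0.1612014 ]
wrist knob [ 0.50731189 -0.19136706  0.174     ]
```

```bash
python3 - <<'E'
from h import *
print(go((.5075,-.1912,.108)))
E
```

```text
{'tcp': array([ 0.5076, -0.196 ,  0.1512]), 'heading': np.float64(0.1931), 'q6': np.float64(-0.767), 'q5': np.float64(0.982), 'lin': array([ 4.32,  0.07, -0.48])}
```

```bash
python3 -m jog '{"linear":[[0.5,0.05,-0.48],[1.5,0.05,-0.48],[2.8,0.05,-0.48],[3.8,0.05,-0.48],[4.3,0.05,-0.48],[4.3,0.05,-0.48],[4.3,0.05,-0.48],[4.3,0.05,-0.48],[4.3,0.05,-0.48],[4.3,0.05,-0.48],[4.3,0.05,-0.48],[4.3,0.05,-0.48],[4.3,0.05,-0.48],[4.3,0.05,-0.48]],"twist":[0,0,0,0,0,0,0,0,0,0,0,0,0,0],"claw":[1,1,1,1,1,1,-1,-1,-1,-1,-1,-1,-1,-1]}' 50
python3 - <<'E'
from h import *
import cv2
s=manip.sense();print(go((.5075,-.1912,.108)),s["force"],s["ft_torque"],s["finger_gap"])
C=cams("wrist","side")
a=C["wrist"]["pixels"][100:360,160:480,::-1];cv2.imwrite("pics/w12.png",cv2.resize(a,None,fx=2.2,fy=2.2))
cv2.imwrite("pics/si12.png",cv2.resize(C["side"]["pixels"][180:310,240:370,::-1],None,fx=4,fy=4,interpolation=cv2.INTER_CUBIC))
E
```

```text
t: 19.78
tcp_pos: [0.5072, -0.1912, 0.1078]
tool_rot: [0.45, 0.545, -0.449, 0.546]
force: [-0.9, 0.4, 4.9]
finger_gap: 0.356
{'tcp': array([ 0.5072, -0.1912,  0.1078]), 'heading': np.float64(0.193), 'q6': np.float64(-0.76), 'q5': np.float64(0.878), 'lin': array([-0.02,  0.03,  0.01])} [-0.86326724  0.36693872  4.88371389] [ 0.02693258 -0.0048311   0.0249897 ] 0.3561578763787941
```

View pics/w12.png

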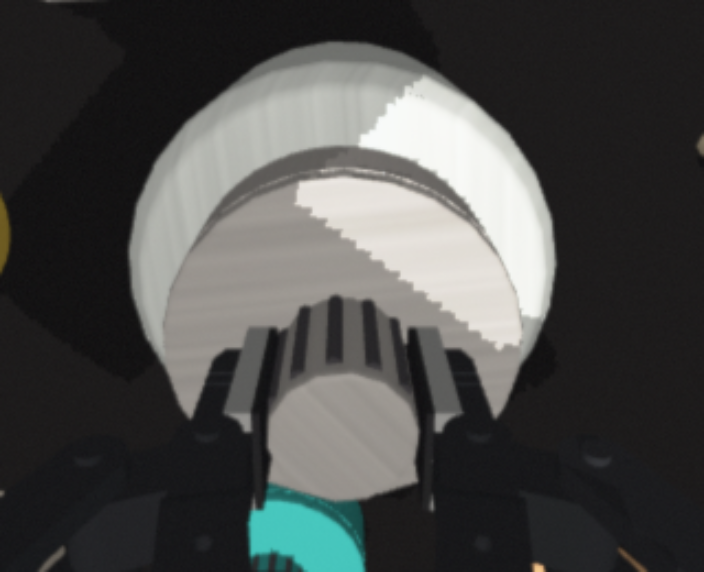

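View pics/si12.png

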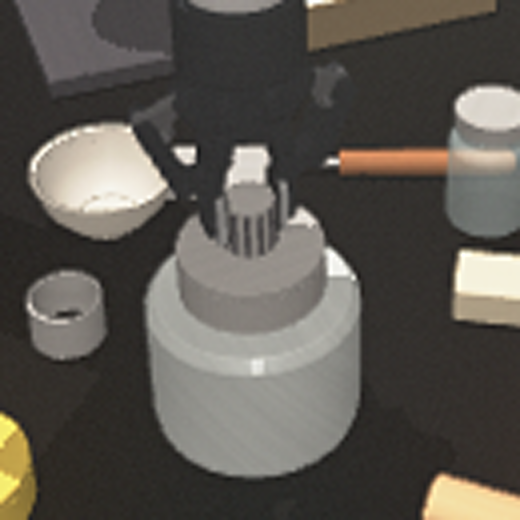

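```bash
python3 -m jog '{"linear":[[0,0,0],[0,0,0],[0,0,0],[0,0,0],[0,0,0],[0,0,0],[0,0,0]],"twist":[0.05,0.1,0.15,0.2,0.25,0.3,0.3],"claw":[-1,-1,-1,-1,-1,-1,-1]}' 50
python3 - <<'E'
from h import *
s=manip.sense();print(go((.5075,-.1912,.108)),s["force"],s["ft_torque"],s["tau"][5],s["finger_gap"])
E
```

```text
t: 20.47
tcp_pos: [0.5073, -0.1913, 0.1078]
tool_rot: [0.527, 0.471, -0.526, 0.473]
force: [-0.2, -0.1, 5.8]
finger_gap: 0.36
{'tcp': array([ 0.5073, -0.1913,  0.1078]), 'heading': np.float64(-0.1087), 'q6': np.float64(-0.458), 'q5': np.float64(0.878), 'lin': array([-0.02,  0.02, -0.02])} [-0.2243715  -0.10723357  5.76796858] [-0.07823883 -0.00441946 -0.09881811] 0.13983952347189188 0.3602629754239141
```

```bash
python3 -m jog '{"linear":[[0,0,0],[0,0,0],[0,0,0],[0,0,0],[0,0,0],[0,0,0]],"twist":[0.06,0.12,0.18,0.24,0.3,0.3],"claw":[-1,-1,-1,-1,-1,-1]}' 50
python3 - <<'E'
from h import *
import cv2
s=manip.sense();print(go((.5075,-.1912,.108)),s["force"],s["ft_torque"],s["tau"][5],s["finger_gap"])
C=cams("wrist")
a=C["wrist"]["pixels"][100:360,160:480,::-1];cv2.imwrite("pics/w13.png",cv2.resize(a,None,fx=2.2,fy=2.2))
E
```

```text
t: 20.97
tcp_pos: [0.5077, -0.1917, 0.1078]
tool_rot: [0.591, 0.387, -0.591, 0.389]
force: [1.6, -1.9, 5.0]
finger_gap: 0.362
{'tcp': array([ 0.5077, -0.1917,  0.1078]), 'heading': np.float64(-0.408), 'q6': np.float64(-0.159), 'q5': np.float64(0.877), 'lin': array([-0.02, -0.03, -0.04])} [ 1.62909427 -1.8566056   5.02238257] [-0.08171818 -0.03834289 -0.00144992] 0.26275196112692356 0.3615638110894056
```

View pics/w13.png

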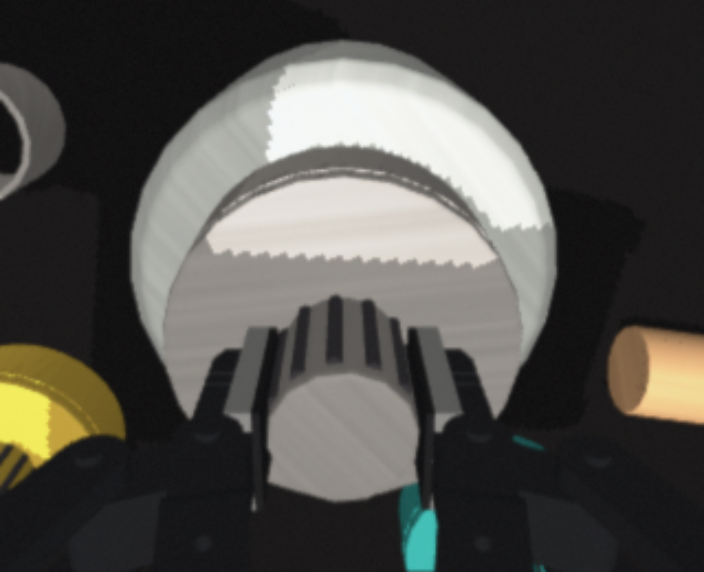

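```bash
python3 -m jog '{"linear":[[0,0,0],[0,0,0],[0,0,0],[0,0,0],[0,0,0],[0,0,0],[0,0,0],[0,0,0],[0,0,0],[0,0,0]],"twist":[0.06,0.12,0.18,0.24,0.3,0.36,0.42,0.48,0.48,0.48],"claw":[-1,-1,-1,-1,-1,-1,-1,-1,-1,-1]}' 50
python3 - <<'E'
from h import *
import cv2
s=manip.sense();print(go((.5075,-.1912,.108)),s["force"],s["ft_torque"],s["tau"][5],s["finger_gap"])
C=cams("wrist")
a=C["wrist"]["pixels"][100:360,160:480,::-1];cv2.imwrite("pics/w14.png",cv2.resize(a,None,fx=2.2,fy=2.2))
E
```

```text
t: 21.85
tcp_pos: [0.5077, -0.1913, 0.1078]
tool_rot: [0.667, 0.237, -0.665, 0.238]
force: [1.1, 0.4, 5.1]
finger_gap: 0.359
{'tcp': array([ 0.5077, -0.1913,  0.1078]), 'heading': np.float64(-0.8861), 'q6': np.float64(0.319), 'q5': np.float64(0.878), 'lin': array([-0.02, -0.02,  0.01])} [1.1163482  0.42037568 5.06437672] [-0.03164507 -0.0941248  -0.09218307] -0.04806549637578428 0.35879430829150305
```

View pics/w14.png

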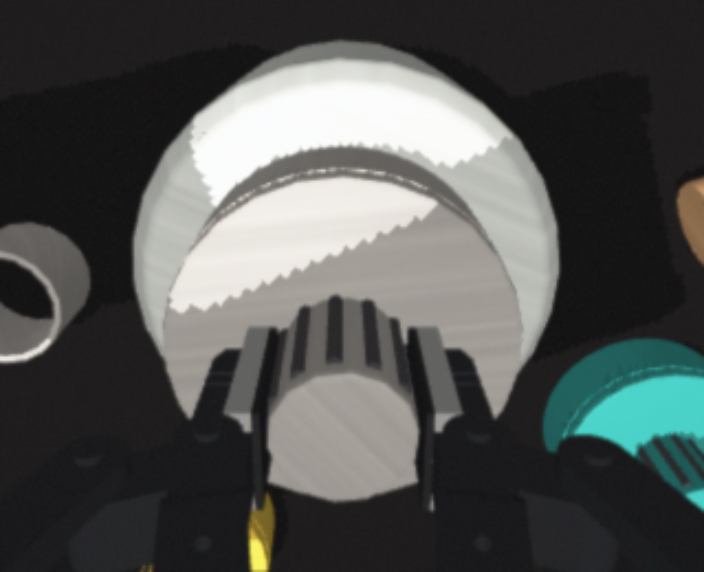

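```bash
python3 -m jog '{"linear":[[0,0,0],[0,0,0],[-0.3,0,0],[-0.6,0,0],[-0.9,0,0],[-1.2,0,0],[-1.2,0,0]],"twist":[0,0,0,0,0,0,0],"claw":[-1,-1,-1,-1,-1,-1,-1]}' 70
python3 - <<'E'
from h import *
s=manip.sense();print(go((.5075,-.1912,.108)),s["force"],s["ft_torque"],s["finger_gap"])
E
```

```text
t: 22.48
tcp_pos: [0.5071, -0.1914, 0.1196]
tool_rot: [0.666, 0.237, -0.666, 0.238]
force: [2.3, -2.3, -2.9]
finger_gap: 0.355
{'tcp': array([ 0.5071, -0.1914,  0.1196]), 'heading': np.float64(-0.8867), 'q6': np.float64(0.32), 'q5': np.float64(0.906), 'lin': array([ 1.16,  0.01, -0.04])} [ 2.34081756 -2.30395159 -2.88360898] [-0.38768229 -0.60750506  0.04857296] 0.35529626495676486
```

```bash
python3 -m jog '{"linear":[[-0.4,0,0],[-0.8,0,0],[-1.2,0,0],[-1.6,0,0],[-2,0,0],[-2.5,0,0],[-3.2,0,0],[-4,0,0],[-5,0,0],[-6,0,0],[-7,0,0],[-8,0,0],[-9,0,0],[-10,0,0],[-10.8,0,0],[-11.3,0,0],[-11.5,0,0],[-11.5,0,0],[-11.5,0,0],[-11.5,0,0]],"twist":[0,0,0,0,0,0,0,0,0,0,0,0,0,0,0,0,0,0,0,0],"claw":[-1,-1,-1,-1,-1,-1,-1,-1,-1,-1,-1,-1,-1,-1,-1,-1,-1,-1,-1,-1]}' 70
python3 - <<'E'
from h import *
import cv2
s=manip.sense();print(go((.5075,-.1912,.108)),s["force"],s["ft_torque"],s["finger_gap"])
C=cams("wrist","side","scene")
cv2.imwrite("pics/w15.png",C["wrist"]["pixels"][:,:,::-1])
cv2.imwrite("pics/si15.png",C["side"]["pixels"][:,:,::-1]);cv2.imwrite("pics/sc15.png",C["scene"]["pixels"][:,:,::-1])
E
```

```text
t: 24.15
tcp_pos: [0.5061, -0.1906, 0.2335]
tool_rot: [-0.666, -0.237, 0.667, -0.237]
force: [-0.0, -0.2, -1.9]
finger_gap: 0.352
{'tcp': array([ 0.5061, -0.1906,  0.2335]), 'heading': np.float64(-0.887), 'q6': np.float64(0.32), 'q5': np.float64(1.18), 'lin': array([12.55,  0.15, -0.07])} [-0.00333965 -0.22995243 -1.9027258 ] [-0.0497059   0.01998664  0.01551224] 0.3521170706526114
```

View pics/si15.png

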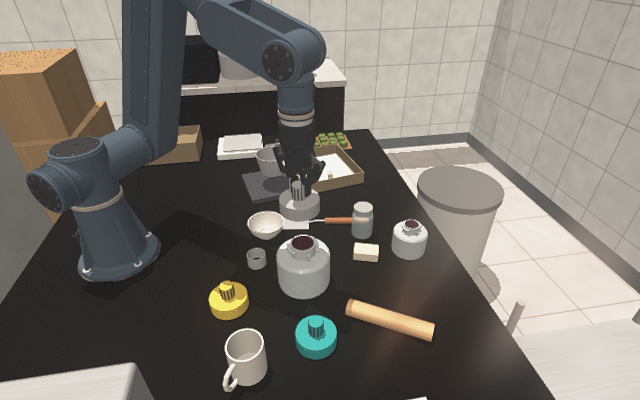

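View pics/sc15.png

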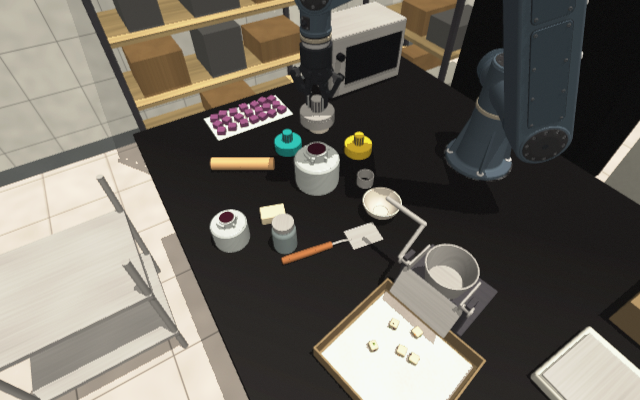

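View pics/w15.png

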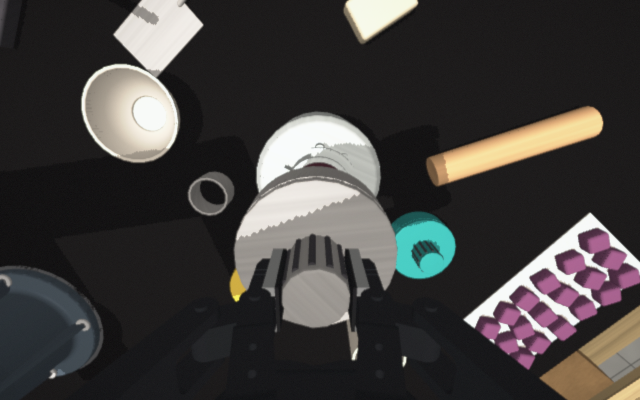

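```bash
python3 - <<'E'
import cv2,numpy as np
si=cv2.imread("pics/si15.png")[140:230,255:345];sc=cv2.imread("pics/sc15.png");s0=cv2.imread("pics/scene0.png")
sc1=sc[70:140,270:360]
f=lambda a:cv2.resize(a,(390,390),interpolation=cv2.INTER_CUBIC)
cv2.imwrite("pics/lv.png",np.hstack([f(si),f(sc1)]))
p=lambda a:cv2.resize(a[190:320,380:510],(390,390),interpolation=cv2.INTER_CUBIC)
cv2.imwrite("pics/pan_cmp.png",np.hstack([p(s0),p(sc)]))
g=lambda a:cv2.cvtColor(a,cv2.COLOR_BGR2GRAY).astype(np.float32)
# handle arm+bar region shift
print(cv2.phaseCorrelate(g(s0)[195:270,385:430].copy(),g(sc)[195:270,385:430].copy()))
d=cv2.absdiff(s0,sc).max(2); print((d[190:270,385:432]>40).sum())
E
```

```text
((0.5129183851333181, 0.4611079406843004), 0.9916076765413637)
7
```

View pics/lv.png

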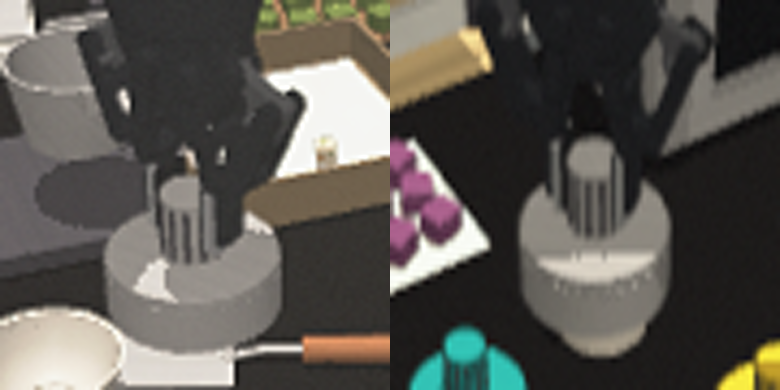

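View pics/pan_cmp.png

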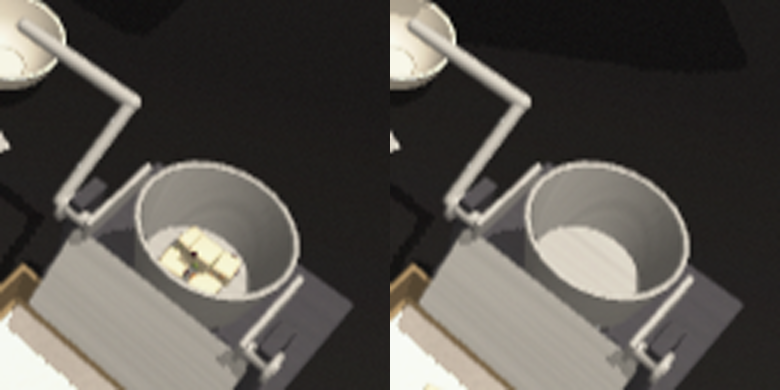

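```bash
python3 -m jog '{"linear":[[0,0,0],[0,0,0],[0,0,0],[0,0,0],[0,0,0],[0,0,0]],"twist":[0,0,0,0,0,0],"claw":[-1,-1,-1,-1,-1,-1]}' 70
python3 - <<'E'
from h import *
import cv2
s=manip.sense();print(s["tcp_pos"],s["force"],s["ft_torque"],s["finger_gap"])
C=cams("side","scene")
# bystander shift check: diff between start and now, side view lower part
a=cv2.imread("pics/side0.png");b=C["side"]["pixels"][:,:,::-1]
d=cv2.absdiff(a,np.ascontiguousarray(b)).max(2)
for n,(x0,x1,y0,y1) in dict(mug=(222,270,330,388),pin=(343,437,298,342),turq=(293,340,314,358),slab=(352,380,242,264),cutter=(245,268,246,270),jar=(350,375,202,238),bowl=(246,285,214,240),scraper=(325,352,215,225)).items(): print(n,(d[y0:y1,x0:x1]>40).sum())
E
```

```text
t: 24.8
tcp_pos: [0.5066, -0.1909, 0.2341]
tool_rot: [-0.666, -0.237, 0.666, -0.237]
force: [0.8, 0.5, -1.3]
finger_gap: 0.352
[ 0.5065761  -0.19086125  0.23411883] [ 0.77802556  0.54436259 -1.33086457] [-0.02773137  0.02099183  0.01493665] 0.35205011544249687
mug 165
pin 65
turq 10
slab 0
cutter 39
jar 0
bowl 32
scraper 0
```

```bash
python3 -c "
from station import manip
manip.sign_off()"
```

```text
the job is handed in; nothing more can be done
```

The batch is changed over and the job is handed in at about 25 s of robot time. I swung the pan to its forward stop and all five nougat pieces landed in the tin. I then swung the empty pan back until it pressed against its upright stop. The steel cap turned easily with tool twist in the positive direction. I turned it 1.08 rad and lifted it about 12.5 cm, where the arm still holds it.

- **Pan:** all five pieces are visible in the tin. The empty pan overlays its starting image almost exactly, and it pushed back with about 30 N at the upright stop.
- **Cap:** it looks level in the scene and side views. The finger gap held steady at 0.352, and the vertical force was 1.3–1.9 N, roughly the cap's weight.
- **Bystanders:** the slab, jar and scraper showed no change. The mug, rolling pin, cutter and bowl showed small differences (32 to 165 pixels). I put these down to arm shadow and did not check further, because the arm never touched them.
- **Disagreement:** the finger tips sat about 3 cm higher than the reported TCP. The first close on the handle therefore missed above it. I corrected from the pictures and used the same correction for the cap.

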